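Load the chilled vials into the analyser carrier in sampling order

ROBOT

A 6-joint arm with a two-finger parallel gripper is mounted at the origin on a cart in front of the work surface, level with it; the furniture and walls round the work are solid. World frame = base frame: x ahead of the robot, y to its left, z up, the work surface at z = 0. Lengths are in mm, angles in rad, forces in N, time in s.
With the tool pointing down it reaches from about 350 to 775 mm from the base axis. Payload 7.3 kg.
Tool frame: the origin (TCP) lies at the centre of the arm's flange, where the gripper is bolted on; the fingertips stand 178 mm ahead of it and the grasp point (between the pads) lies 159 mm ahead of it; z points along the fingers, y is the direction in which the jaws open and shut (so a half turn about z gives the same grasp; the last joint's range is limited). The gripper opens to 92 mm and grips with 3 to 60 N. Pads are 19 mm wide; open, the fingers measure 130 mm over their backs; the gripper's body (75 mm by 190 mm) begins 47 mm behind the grasp point.
Start: joints at [-1.368, 0.342, 1.524, -0, 1.275, -0.146], TCP at [179.449, -493.382, 404.741] pointing down, gripper open.
Joint ranges: [-2.53, 2.53], [-0.77, 2.02], [0.04, 2.7], [-1, 4.14], [0.28, 2.66], [-3.11, 3.11]. Speed limits (rad/s): [2.57, 2.57, 3.14, 3.14, 3.14, 3.14].

INTERFACE

Orientations are given as [roll, pitch, yaw] about the fixed x, y, z axes, in that order (R = Rz(yaw) Ry(pitch) Rx(roll)).
In Python, from plant import status, viewer, ticket gives the robot as it stands.
- The arm moves only by the tool play_rows, never from a script. Its argument "commands" is a list of rows, each an object with "offset": the shift along the tool's x, y, z in m, a list of three; "twist": the turn about the tool's z in degrees. A call has 1 to 5 rows; each row shifts and turns the commanded pose from where the row before left it, along the tool's axes as they then stand; what a row does not reach is not made up. A row lasts 1/10 s, in which the tool goes at most 50 mm and 8.59 degrees, less where a joint would pass 70% of its speed; a pose out of reach is approached as far as the arm can. A call with a gripper value outside its range is refused whole. "jaw" is the closure in counts, from 0 (fully open) to 255 (shut), set as the call begins (left out, the last holds). The fingers move at their own pace and stop on an object; the grip force is fixed at half the most. Time passes only in rows, so rows that do not move let the fingers close. It gives the time, the measured TCP pose, the force and the opening at its end, in the units of the state.
- status.get_obs(): the state, without advancing time (a new reading comes with each control period).
- viewer.capture(name): name is "scene" or "top"; returns the picture (384x512x3 uint8, red, green, blue); there is no depth.
- viewer.camera_params(name): a dict with "fov_y" (degrees; the focal length in pixels is half the picture's height over the tangent of half this angle, whatever the lens; pixels are square), "cx", "cy" (the principal point, pixels), "D" ([k1, k2, p1, p2, k3] as OpenCV has them; the pictures are not rectified), "rvec" (rotation vector, rad) and "tvec" (3), from world to camera coordinates, as OpenCV has them. Camera axes: x right, y down, z forward; pixel columns grow to the right and rows downward; lengths in mm; the calibration is good to about 2 mm. A picture is of the moment at which its call begins. camera_params takes no time and is no camera call.
- ticket.close_job(): hands the job in, once; it reports no verdict.
The state is a dict: "time": time; "joint_positions": joint angles; "dq": joint speeds; "tau": joint torques, N m; "tool_pos": TCP position; "tcp_rot": TCP orientation; "contact_force": force on the tool from outside, world axes, zero at the start; "moment": the same for the moment, N m; "grip_width": finger opening in mm.
Only numpy, scipy, OpenCV 4.12 (cv2) and the standard library are available. Lean on these libraries where they do the work, as an engineer would, in place of code of your own. Each camera call takes 0.05 s, during which the arm holds its last target.

TASK

Load the four black-capped sample vials from the aluminium cold block into the analyser's blue-grey carrier, keeping their order: the vial next to the block's dial thermometer was drawn first and goes next to the white-capped check vial, the following ones behind it one by one, so that the last stands beside the carrier's handle. Take each vial straight from its well to its own pocket, never into a pocket that is another vial's, and lower it upright to the bottom before letting go: the glass must not be dropped. Leave the check vial where it is and do not push the pipette bulb or the small beaker about.

Things in the scene. Friction and masses are not known exactly. Their poses are not given: they have to be found in the camera images.
- sample_a_mid (a point): a sample vial: clear glass, round, 28 mm across and 60 mm tall, with a black ribbed cap 24 mm across over its top 12 mm (all four alike in shape; told apart by the well it stands in). Point at its centre, 30 mm above its underside; z along the vial. It starts in one of the four wells of the cold block, in any order of names, about 36 mm of it standing out of the block. Weighs about 35 g
- sample_b_mid (a point): a sample vial: clear glass, round, 28 mm across and 60 mm tall, with a black ribbed cap 24 mm across over its top 12 mm (all four alike in shape; told apart by the well it stands in). Point at its centre, 30 mm above its underside; z along the vial. It starts in one of the four wells of the cold block, in any order of names, about 36 mm of it standing out of the block. Weighs about 35 g
- sample_c_mid (a point): a sample vial: clear glass, round, 28 mm across and 60 mm tall, with a black ribbed cap 24 mm across over its top 12 mm (all four alike in shape; told apart by the well it stands in). Point at its centre, 30 mm above its underside; z along the vial. It starts in one of the four wells of the cold block, in any order of names, about 36 mm of it standing out of the block. Weighs about 35 g
- sample_d_mid (a point): a sample vial: clear glass, round, 28 mm across and 60 mm tall, with a black ribbed cap 24 mm across over its top 12 mm (all four alike in shape; told apart by the well it stands in). Point at its centre, 30 mm above its underside; z along the vial. It starts in one of the four wells of the cold block, in any order of names, about 36 mm of it standing out of the block. Weighs about 35 g
- check_vial_mid (a point): the check vial: the same vial, 28 mm across, 60 mm tall, with a white cap; stands in the end pocket of the carrier, farthest from the handle. Point at its centre. To be left where it is
- cold_block: cold block: fixed bare aluminium bar 195x46x30 mm with a row of 4 wells and a white-faced dial thermometer (25 mm across, 51 mm up) at one end. Origin: centre of underside; x along the row to the thermometer, z up. Wells at y=0, x=+51 (next to thermometer), +9, -33, -75 mm; thermometer x=+84. Wells 33 mm wide, 3.5 mm chamfer, floor at z=6, mouth z=30: a seated vial's centre is at z=36, top at 66
- carrier: carrier: fixed blue-grey bar 210x46x30 mm with a row of 5 pockets and a black bow handle at one end (232 mm over all). Origin: middle of overall length, at the underside; x along the row to the handle, z up. Pockets at y=0, x=-95 mm (check vial), -53, -11, +31, +73 (next to handle). Pockets 33 mm wide, 3.5 mm chamfer, floor at z=6, mouth z=30: a seated vial's centre is at z=36, top at 66
- bulb_mid (a point): bystander: red rubber pipette bulb standing on its flat bottom, 53 mm across, 76 mm tall, loose; point at its centre, half-way up
- small_beaker_mid (a point): bystander: small clear beaker, 50 mm across, 59 mm tall, loose; point at its centre, half-way up
Mind the look-alikes: they are no part of the job. What is shaped like the part that bears sample_a_mid but purple or turquoise is not meant. Leave any red look-alike of the part that bears sample_b_mid alone.

How it is judged (in metres and radians):
At the end, for the whole second after the job is handed in: Each of the four pockets behind the check vial holds the sample vial from the well of the same number, upright (0.15 rad), centred within 8 mm, down on the floor (centre below 40 mm), at rest; check vial within 12 mm, bulb and beaker within 30 mm of their start (((x of sample_a_mid in the frame of carrier between -0.061 and -0.045 m and y of sample_a_mid in the frame of carrier between -0.008 and 0.008 m and z of sample_a_mid in the frame of carrier below 0.04 m and angle between sample_a_mid's own z axis and vertical below 0.15 rad) or (x of sample_b_mid in the frame of carrier between -0.061 and -0.045 m and y of sample_b_mid in the frame of carrier between -0.008 and 0.008 m and z of sample_b_mid in the frame of carrier below 0.04 m and angle between sample_b_mid's own z axis and vertical below 0.15 rad) or (x of sample_c_mid in the frame of carrier between -0.061 and -0.045 m and y of sample_c_mid in the frame of carrier between -0.008 and 0.008 m and z of sample_c_mid in the frame of carrier below 0.04 m and angle between sample_c_mid's own z axis and vertical below 0.15 rad) or (x of sample_d_mid in the frame of carrier between -0.061 and -0.045 m and y of sample_d_mid in the frame of carrier between -0.008 and 0.008 m and z of sample_d_mid in the frame of carrier below 0.04 m and angle between sample_d_mid's own z axis and vertical below 0.15 rad)) and ((x of sample_a_mid in the frame of carrier between -0.019 and -0.003 m and y of sample_a_mid in the frame of carrier between -0.008 and 0.008 m and z of sample_a_mid in the frame of carrier below 0.04 m and angle between sample_a_mid's own z axis and vertical below 0.15 rad) or (x of sample_b_mid in the frame of carrier between -0.019 and -0.003 m and y of sample_b_mid in the frame of carrier between -0.008 and 0.008 m and z of sample_b_mid in the frame of carrier below 0.04 m and angle between sample_b_mid's own z axis and vertical below 0.15 rad) or (x of sample_c_mid in the frame of carrier between -0.019 and -0.003 m and y of sample_c_mid in the frame of carrier between -0.008 and 0.008 m and z of sample_c_mid in the frame of carrier below 0.04 m and angle between sample_c_mid's own z axis and vertical below 0.15 rad) or (x of sample_d_mid in the frame of carrier between -0.019 and -0.003 m and y of sample_d_mid in the frame of carrier between -0.008 and 0.008 m and z of sample_d_mid in the frame of carrier below 0.04 m and angle between sample_d_mid's own z axis and vertical below 0.15 rad)) and ((x of sample_a_mid in the frame of carrier between 0.023 and 0.039 m and y of sample_a_mid in the frame of carrier between -0.008 and 0.008 m and z of sample_a_mid in the frame of carrier below 0.04 m and angle between sample_a_mid's own z axis and vertical below 0.15 rad) or (x of sample_b_mid in the frame of carrier between 0.023 and 0.039 m and y of sample_b_mid in the frame of carrier between -0.008 and 0.008 m and z of sample_b_mid in the frame of carrier below 0.04 m and angle between sample_b_mid's own z axis and vertical below 0.15 rad) or (x of sample_c_mid in the frame of carrier between 0.023 and 0.039 m and y of sample_c_mid in the frame of carrier between -0.008 and 0.008 m and z of sample_c_mid in the frame of carrier below 0.04 m and angle between sample_c_mid's own z axis and vertical below 0.15 rad) or (x of sample_d_mid in the frame of carrier between 0.023 and 0.039 m and y of sample_d_mid in the frame of carrier between -0.008 and 0.008 m and z of sample_d_mid in the frame of carrier below 0.04 m and angle between sample_d_mid's own z axis and vertical below 0.15 rad)) and ((x of sample_a_mid in the frame of carrier between 0.065 and 0.081 m and y of sample_a_mid in the frame of carrier between -0.008 and 0.008 m and z of sample_a_mid in the frame of carrier below 0.04 m and angle between sample_a_mid's own z axis and vertical below 0.15 rad) or (x of sample_b_mid in the frame of carrier between 0.065 and 0.081 m and y of sample_b_mid in the frame of carrier between -0.008 and 0.008 m and z of sample_b_mid in the frame of carrier below 0.04 m and angle between sample_b_mid's own z axis and vertical below 0.15 rad) or (x of sample_c_mid in the frame of carrier between 0.065 and 0.081 m and y of sample_c_mid in the frame of carrier between -0.008 and 0.008 m and z of sample_c_mid in the frame of carrier below 0.04 m and angle between sample_c_mid's own z axis and vertical below 0.15 rad) or (x of sample_d_mid in the frame of carrier between 0.065 and 0.081 m and y of sample_d_mid in the frame of carrier between -0.008 and 0.008 m and z of sample_d_mid in the frame of carrier below 0.04 m and angle between sample_d_mid's own z axis and vertical below 0.15 rad)) and linear speed of each of sample_a, sample_b, sample_c, sample_d below 0.02 m/s and distance of check_vial_mid from where it was at the start of the episode below 0.012 m and angle between check_vial_mid's own z axis and vertical below 0.2 rad and distance of each of bulb_mid, small_beaker_mid from where it was at the start of the episode below 0.03 m); the robot touches nothing.
It fails at once if a vial is put into a carrier pocket while the vial that belongs there (same number, wells counted from the thermometer, pockets from the check vial) is still in the block ((((x of sample_a_mid in the frame of carrier between -0.065 and -0.041 m and y of sample_a_mid in the frame of carrier between -0.012 and 0.012 m and z of sample_a_mid in the frame of carrier below 0.045 m) or (x of sample_b_mid in the frame of carrier between -0.065 and -0.041 m and y of sample_b_mid in the frame of carrier between -0.012 and 0.012 m and z of sample_b_mid in the frame of carrier below 0.045 m) or (x of sample_c_mid in the frame of carrier between -0.065 and -0.041 m and y of sample_c_mid in the frame of carrier between -0.012 and 0.012 m and z of sample_c_mid in the frame of carrier below 0.045 m) or (x of sample_d_mid in the frame of carrier between -0.065 and -0.041 m and y of sample_d_mid in the frame of carrier between -0.012 and 0.012 m and z of sample_d_mid in the frame of carrier below 0.045 m)) and ((x of sample_a_mid in the frame of cold_block between 0.039 and 0.063 m and y of sample_a_mid in the frame of cold_block between -0.012 and 0.012 m and z of sample_a_mid in the frame of cold_block below 0.045 m) or (x of sample_b_mid in the frame of cold_block between 0.039 and 0.063 m and y of sample_b_mid in the frame of cold_block between -0.012 and 0.012 m and z of sample_b_mid in the frame of cold_block below 0.045 m) or (x of sample_c_mid in the frame of cold_block between 0.039 and 0.063 m and y of sample_c_mid in the frame of cold_block between -0.012 and 0.012 m and z of sample_c_mid in the frame of cold_block below 0.045 m) or (x of sample_d_mid in the frame of cold_block between 0.039 and 0.063 m and y of sample_d_mid in the frame of cold_block between -0.012 and 0.012 m and z of sample_d_mid in the frame of cold_block below 0.045 m))) or (((x of sample_a_mid in the frame of carrier between -0.023 and 0.001 m and y of sample_a_mid in the frame of carrier between -0.012 and 0.012 m and z of sample_a_mid in the frame of carrier below 0.045 m) or (x of sample_b_mid in the frame of carrier between -0.023 and 0.001 m and y of sample_b_mid in the frame of carrier between -0.012 and 0.012 m and z of sample_b_mid in the frame of carrier below 0.045 m) or (x of sample_c_mid in the frame of carrier between -0.023 and 0.001 m and y of sample_c_mid in the frame of carrier between -0.012 and 0.012 m and z of sample_c_mid in the frame of carrier below 0.045 m) or (x of sample_d_mid in the frame of carrier between -0.023 and 0.001 m and y of sample_d_mid in the frame of carrier between -0.012 and 0.012 m and z of sample_d_mid in the frame of carrier below 0.045 m)) and ((x of sample_a_mid in the frame of cold_block between -0.003 and 0.021 m and y of sample_a_mid in the frame of cold_block between -0.012 and 0.012 m and z of sample_a_mid in the frame of cold_block below 0.045 m) or (x of sample_b_mid in the frame of cold_block between -0.003 and 0.021 m and y of sample_b_mid in the frame of cold_block between -0.012 and 0.012 m and z of sample_b_mid in the frame of cold_block below 0.045 m) or (x of sample_c_mid in the frame of cold_block between -0.003 and 0.021 m and y of sample_c_mid in the frame of cold_block between -0.012 and 0.012 m and z of sample_c_mid in the frame of cold_block below 0.045 m) or (x of sample_d_mid in the frame of cold_block between -0.003 and 0.021 m and y of sample_d_mid in the frame of cold_block between -0.012 and 0.012 m and z of sample_d_mid in the frame of cold_block below 0.045 m))) or (((x of sample_a_mid in the frame of carrier between 0.019 and 0.043 m and y of sample_a_mid in the frame of carrier between -0.012 and 0.012 m and z of sample_a_mid in the frame of carrier below 0.045 m) or (x of sample_b_mid in the frame of carrier between 0.019 and 0.043 m and y of sample_b_mid in the frame of carrier between -0.012 and 0.012 m and z of sample_b_mid in the frame of carrier below 0.045 m) or (x of sample_c_mid in the frame of carrier between 0.019 and 0.043 m and y of sample_c_mid in the frame of carrier between -0.012 and 0.012 m and z of sample_c_mid in the frame of carrier below 0.045 m) or (x of sample_d_mid in the frame of carrier between 0.019 and 0.043 m and y of sample_d_mid in the frame of carrier between -0.012 and 0.012 m and z of sample_d_mid in the frame of carrier below 0.045 m)) and ((x of sample_a_mid in the frame of cold_block between -0.045 and -0.021 m and y of sample_a_mid in the frame of cold_block between -0.012 and 0.012 m and z of sample_a_mid in the frame of cold_block below 0.045 m) or (x of sample_b_mid in the frame of cold_block between -0.045 and -0.021 m and y of sample_b_mid in the frame of cold_block between -0.012 and 0.012 m and z of sample_b_mid in the frame of cold_block below 0.045 m) or (x of sample_c_mid in the frame of cold_block between -0.045 and -0.021 m and y of sample_c_mid in the frame of cold_block between -0.012 and 0.012 m and z of sample_c_mid in the frame of cold_block below 0.045 m) or (x of sample_d_mid in the frame of cold_block between -0.045 and -0.021 m and y of sample_d_mid in the frame of cold_block between -0.012 and 0.012 m and z of sample_d_mid in the frame of cold_block below 0.045 m))) or (((x of sample_a_mid in the frame of carrier between 0.061 and 0.085 m and y of sample_a_mid in the frame of carrier between -0.012 and 0.012 m and z of sample_a_mid in the frame of carrier below 0.045 m) or (x of sample_b_mid in the frame of carrier between 0.061 and 0.085 m and y of sample_b_mid in the frame of carrier between -0.012 and 0.012 m and z of sample_b_mid in the frame of carrier below 0.045 m) or (x of sample_c_mid in the frame of carrier between 0.061 and 0.085 m and y of sample_c_mid in the frame of carrier between -0.012 and 0.012 m and z of sample_c_mid in the frame of carrier below 0.045 m) or (x of sample_d_mid in the frame of carrier between 0.061 and 0.085 m and y of sample_d_mid in the frame of carrier between -0.012 and 0.012 m and z of sample_d_mid in the frame of carrier below 0.045 m)) and ((x of sample_a_mid in the frame of cold_block between -0.087 and -0.063 m and y of sample_a_mid in the frame of cold_block between -0.012 and 0.012 m and z of sample_a_mid in the frame of cold_block below 0.045 m) or (x of sample_b_mid in the frame of cold_block between -0.087 and -0.063 m and y of sample_b_mid in the frame of cold_block between -0.012 and 0.012 m and z of sample_b_mid in the frame of cold_block below 0.045 m) or (x of sample_c_mid in the frame of cold_block between -0.087 and -0.063 m and y of sample_c_mid in the frame of cold_block between -0.012 and 0.012 m and z of sample_c_mid in the frame of cold_block below 0.045 m) or (x of sample_d_mid in the frame of cold_block between -0.087 and -0.063 m and y of sample_d_mid in the frame of cold_block between -0.012 and 0.012 m and z of sample_d_mid in the frame of cold_block below 0.045 m)))).
It fails at once if a sample vial is dropped: it falls out of the fingers by more than about 25 mm ((linear speed of sample_a above 0.7 m/s and contact force between sample_a and the fingers below 0.1 N) or (linear speed of sample_b above 0.7 m/s and contact force between sample_b and the fingers below 0.1 N) or (linear speed of sample_c above 0.7 m/s and contact force between sample_c and the fingers below 0.1 N) or (linear speed of sample_d above 0.7 m/s and contact force between sample_d and the fingers below 0.1 N)).
It fails at once if the check vial is taken out or pushed over (distance of check_vial_mid from where it was at the start of the episode above 0.02 m).
It fails at once if the pipette bulb or the small beaker is shifted by more than 30 mm (distance of any of bulb_mid, small_beaker_mid from where it was at the start of the episode above 0.03 m).
It also fails if it takes over 102 s, if anything falls off the work surface, if the arm or the gripper's body presses on something with over 40 N, if the wrist force passes 120 N, or if a joint passes its speed limit or range.

## Working session

There is one attempt and no reset: what is moved stays moved. The work goes in short steps, Python scripts to look and compute and a tool call to move; the robot and the scene stay as the last step left them, time stands still between calls to the robot, and variables do not carry over. Pictures are saved under pics/ and viewed, and the job is handed in when it is done.

Besides the shell and the picture viewer there is one more tool, called after "Emit:" as name([rows], argument=value, ...), one row to a line, values as JSON. play_rows: Moves the arm, as the interface text tells. Its arguments: {"type":"object","properties":{"commands":{"type":"array"},"jaw":{"type":"number"}},"required":["commands"]}

```bash
mkdir -p pics; ls
python3 - <<'E'
from plant import status, viewer
import cv2
print(status.get_obs())
for n in("scene","top"):
    p=viewer.camera_params(n);print(n,p)
    im=viewer.capture(n);cv2.imwrite(f"pics/{n}0.png",im[:,:,::-1])
E
```

```text
pics
{'time': 0.0, 'joint_positions': array([-1.36797579e+00,  3.42740255e-01,  1.52505509e+00, -1.69420867e-05,
        1.27536818e+00, -1.45965718e-01]), 'dq': array([ 1.14182967e-03, -7.80511887e-04,  6.02369034e-04,  4.22921687e-04,
       -2.48325148e-04, -5.71143113e-05]), 'tau': array([-5.68769046e-04, -4.31238949e+01, -2.44221997e+01,  7.17423437e-02,
        5.59775520e-02, -1.06449822e-04]), 'tool_pos': array([ 179.42991543, -493.2377716 ,  404.02234826]), 'tcp_rot': array([-3.14003613e+00, -2.12452011e-04,  3.48791034e-01]), 'contact_force': array([-0.18204675,  0.10617606, -0.63922052]), 'moment': array([-0.0105975 , -0.01670593, -0.01843562]), 'grip_width': 91.57074402179349}
scene {'fov_y': 49.52444547148917, 'cx': 251.77034926272987, 'cy': 197.8533735736353, 'D': array([-0.08588944,  0.        ,  0.        ,  0.        ,  0.        ]), 'rvec': array([ 2.30477509, -0.71831374,  0.27842169]), 'tvec': array([-520.86256031,  205.21665619,  747.86823325])}
top {'fov_y': 46.279883087857336, 'cx': 252.35178522871053, 'cy': 183.652892256875, 'D': array([-0.06662598,  0.        ,  0.        ,  0.        ,  0.        ]), 'rvec': array([ 2.14937779, -2.09487135,  0.21822887]), 'tvec': array([-109.96351797,  560.13991786,  987.19493496])}
```

Run:
```python
import cv2
for n in("scene","top"):
    im=cv2.imread(f"pics/{n}0.png");cv2.imwrite(f"pics/{n}0b.png",cv2.resize(im,(800,600),interpolation=cv2.INTER_CUBIC))
```

```text
(no output)
```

View pics/scene0b.png

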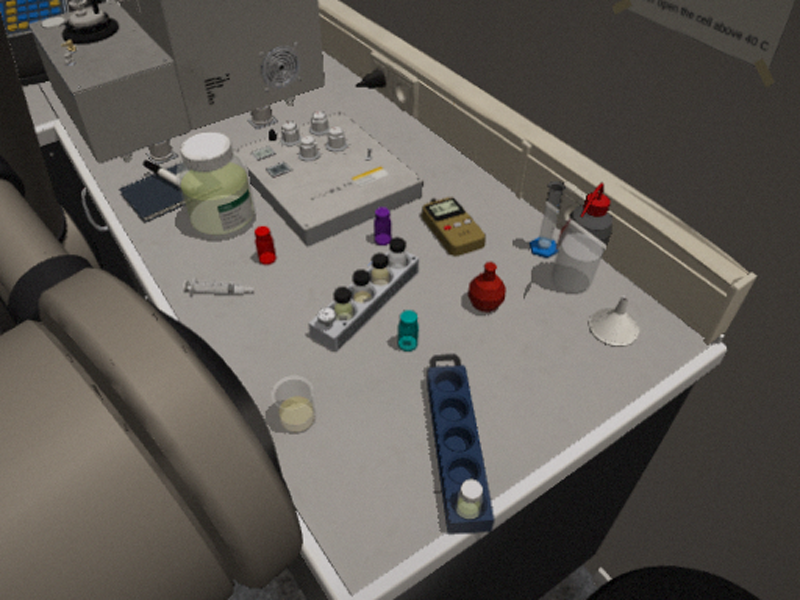

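View pics/top0b.png

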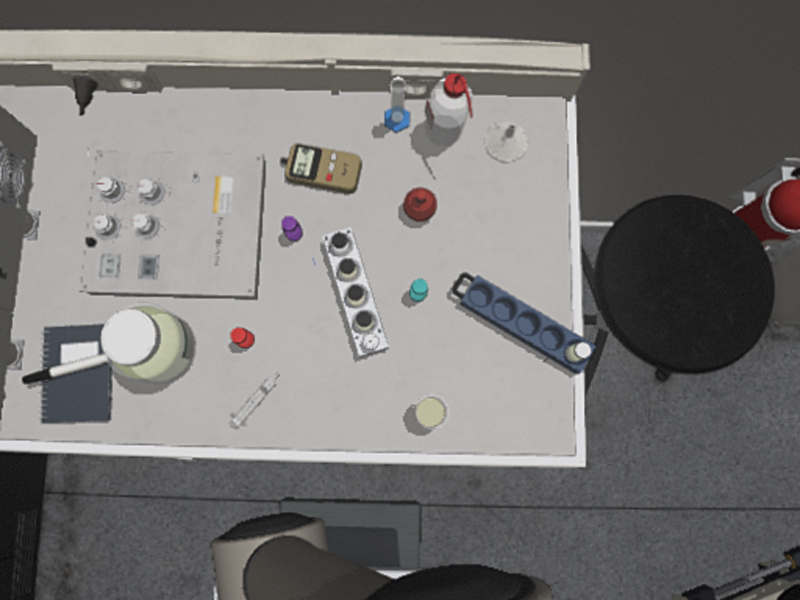

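The top view shows the cold block at about (355,290), with the thermometer at its near end (372,343). The carrier is at (525,325), with its handle upper left and the white check vial at (578,352). I'll enlarge both.

Run:
```python
import cv2
im=cv2.imread("pics/top0.png")
cv2.imwrite("pics/cb.png",cv2.resize(im[140:235,190:270],None,fx=6,fy=6,interpolation=cv2.INTER_CUBIC))
cv2.imwrite("pics/ca.png",cv2.resize(im[165:245,280:390],None,fx=7,fy=7,interpolation=cv2.INTER_CUBIC))
im=cv2.imread("pics/scene0.png")
cv2.imwrite("pics/scb.png",cv2.resize(im[145:230,190:275],None,fx=7,fy=7,interpolation=cv2.INTER_CUBIC))
cv2.imwrite("pics/sca.png",cv2.resize(im[220:345,260:330],None,fx=4.8,fy=4.8,interpolation=cv2.INTER_CUBIC))
```

```text
(no output)
```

View pics/cb.png

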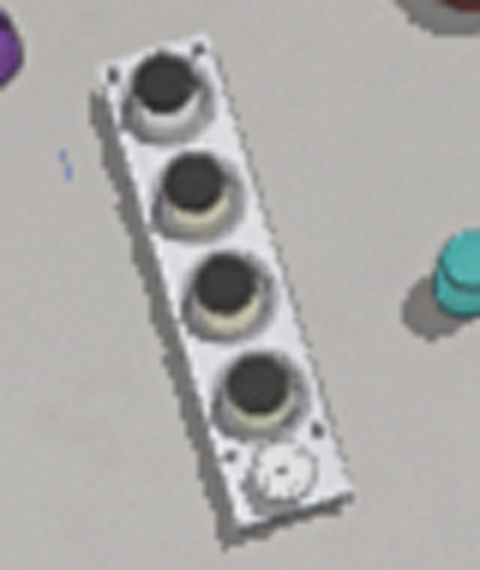

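View pics/ca.png

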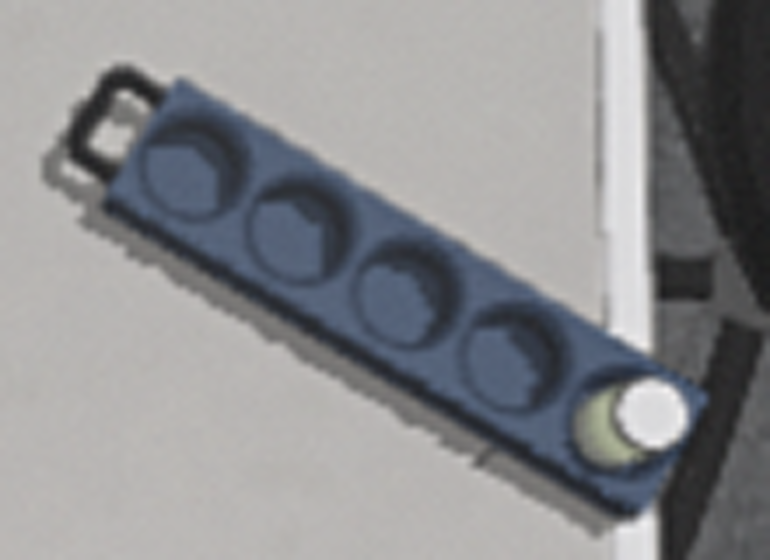

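View pics/scb.png

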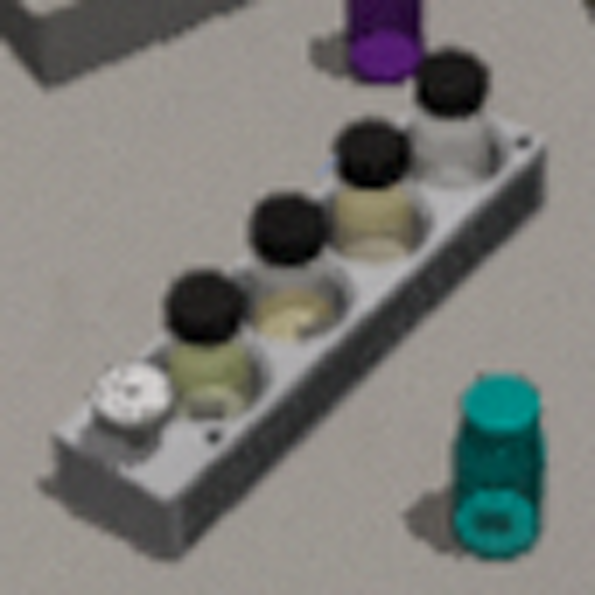

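View pics/sca.png

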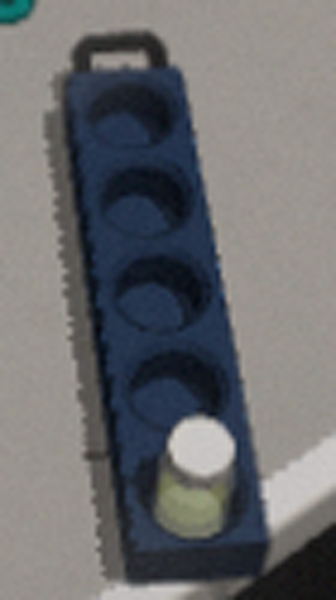

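```bash
cat > h.py <<'E'
import numpy as np, cv2
from plant import viewer
from scipy.optimize import least_squares
def cam(n):
    p=viewer.camera_params(n); f=192/np.tan(np.radians(p['fov_y'])/2)
    K=np.array([[f,0,p['cx']],[0,f,p['cy']],[0,0,1.]])
    return K,p['D'],p['rvec'],p['tvec']
C={n:cam(n) for n in('top','scene')}
def proj(n,P):
    K,D,r,t=C[n]; return cv2.projectPoints(np.asarray(P,float).reshape(-1,1,3),r,t,K,D)[0].reshape(-1,2)
def ray(n,uv,z):
    K,D,r,t=C[n]; R=cv2.Rodrigues(r)[0]
    a=cv2.undistortPoints(np.asarray(uv,float).reshape(-1,1,2),K,D).reshape(-1,2)
    d=np.c_[a,np.ones(len(a))]@R; o=-R.T@t
    s=(np.asarray(z)-o[2])/d[:,2]; return o+d*s[:,None]
def crop(uv,k,off): return (np.asarray(uv,float)+.5)/k-.5+np.array(off)
def w(pose,L):
    x,y,a=pose; L=np.asarray(L,float);c,s=np.cos(a),np.sin(a)
    return np.c_[x+c*L[:,0]-s*L[:,1],y+s*L[:,0]+c*L[:,1],L[:,2]]
def fit(obs,x0,loss='soft_l1'):
    f=lambda p:np.concatenate([(proj(n,w(p,L))-uv).ravel() for n,L,uv in obs])
    r=least_squares(f,x0,loss=loss,x_scale=[1,1,.01]); return r.x,f(r.x).reshape(-1,2)
E
cat > m.py <<'E'
from h import *
np.set_printoptions(precision=2,suppress=True)
cbT=('top',[[-97.5,-23,30],[-97.5,23,30],[97.5,23,30],[97.5,-23,30]],crop([(103,70),(210,38),(350,490),(238,525)],6,(190,140)))
cbTv=('top',[[x,0,63] for x in(-75,-33,9,51)],crop([(164,82),(195,183),(226,284),(259,383)],6,(190,140)))
cbS=('scene',[[97.5,-23,30],[97.5,23,30],[-97.5,23,30],[97.5,23,0],[-97.5,23,0]],crop([(60,435),(170,495),(547,145),(180,555),(545,205)],7,(190,145)))
cbSv=('scene',[[x,0,60] for x in(51,9,-33,-75)],crop([(207,308),(289,229),(373,154),(452,82)],7,(190,145)))
caT=('top',[[94,-23,30],[94,23,30],[-116,-23,30],[-116,23,30]],crop([(180,82),(107,197),(705,397),(632,512)],7,(280,165)))
caTp=('top',[[x,0,30] for x in(73,31,-11,-53)]+[[-95,0,66]],crop([(195,168),(302,232),(410,296),(517,357),(651,413)],7,(280,165)))
caS=('scene',[[94,23,30],[94,-23,30],[-116,-23,30],[-116,23,30],[-116,-23,0],[-116,23,0]],crop([(67,75),(183,70),(268,540),(128,550),(268,570),(128,580)],4.8,(260,220)))
caSp=('scene',[[x,0,30] for x in(73,31,-11,-53)]+[[-95,0,66]],crop([(132,117),(147,200),(162,290),(177,385),(202,445)],4.8,(260,220)))
for nm,sets,x0 in(('block',(cbT,cbTv,cbS,cbSv),None),('carrier',(caT,caTp,caS,caSp),None)):
    o=sets[0]; P=ray('top',o[2],[30]*4); c=P.mean(0)
    if nm=='block': d=P[2]+P[3]-P[0]-P[1]; c0=c
    else: d=P[0]+P[1]-P[2]-P[3]; c0=c+11*d/np.linalg.norm(d)
    x0=[c0[0],c0[1],np.arctan2(d[1],d[0])]
    for l,s in(('all',sets),('top',sets[:2]),('scene',sets[2:]),('top corners',sets[:1]),('topv',sets[1:2]),('scene corners',sets[2:3]),('scenev',sets[3:])):
        p,r=fit(s,x0); print(nm,l,p, 'rms px',np.sqrt((r**2).mean()))
        if l=='all': print(r.round(1).tolist())
E
python3 m.py
```

```text
block all [561.65 -34.73  -2.81] rms px 0.575061615039992
[[-1.0, -0.7], [-0.6, -0.9], [0.3, 0.4], [0.1, 0.5], [-0.2, -0.5], [-0.2, -0.6], [-0.1, -0.4], [-0.3, 0.3], [-0.9, 0.0], [0.1, 1.3], [0.3, -0.4], [-0.4, 1.9], [0.2, 0.4], [-0.3, 0.2], [0.4, 0.2], [0.2, 0.1], [0.2, 0.2]]
block top [561.07 -35.28  -2.82] rms px 0.4328147313158981
block scene [562.31 -33.72  -2.81] rms px 0.5327079943637645
block top corners [561.34 -35.4   -2.82] rms px 0.5384631301327653
block topv [560.95 -35.27  -2.81] rms px 0.24496708275128076
block scene corners [562.97 -33.1   -2.81] rms px 0.6332924589039802
block scenev [561.8  -34.22  -2.8 ] rms px 0.16408650756211537
carrier all [ 523.35 -289.82    1.04] rms px 0.7815340939137971
[[-0.7, -0.6], [-0.0, -0.9], [0.7, 0.3], [1.8, 0.5], [-0.1, -0.3], [-0.2, -0.3], [-0.3, -0.2], [-0.2, 0.3], [0.2, -0.0], [0.6, -0.3], [-0.7, -0.7], [-0.1, 0.4], [1.7, 0.5], [-2.1, 1.6], [0.6, 1.7], [-0.1, -1.3], [-0.3, -0.8], [-0.4, -0.5], [-0.2, 0.2], [0.0, -0.3]]
carrier top [ 523.04 -289.76    1.05] rms px 0.5815851482597347
carrier scene [ 523.57 -289.86    1.04] rms px 0.9070708530801687
carrier top corners [ 522.93 -288.93    1.05] rms px 0.7815637049903587
carrier topv [ 523.12 -290.12    1.05] rms px 0.19743989111523919
carrier scene corners [ 523.96 -288.88    1.04] rms px 1.0467875963237336
carrier scenev [ 523.05 -290.8     1.04] rms px 0.4119985784208453
```

```bash
cat > t.py <<'E'
# usage: t.py x y zgrasp yaw  -> tool offset from measured pose
import sys
from h import *
from plant import status
np.set_printoptions(precision=2,suppress=True)
def go(x,y,z,yaw):
    o=status.get_obs(); d=np.array([x,y,z+159])-o['tool_pos']
    r,p,a=o['tcp_rot']; R=cv2.Rodrigues(np.array([0,0,a]))[0]@np.diag([1,-1,-1])
    print('t',round(o['time'],2),'pos',o['tool_pos'],'rpy',o['tcp_rot'].round(4),'F',o['contact_force'],'w',round(o['grip_width'],1),'\n offset now-axes',R.T@d,'twist deg',-np.degrees(yaw-a))
B=(561.4,-34.8,-2.81);A=(523.2,-290.2,1.045)
bx=[51,9,-33,-75];ax=[-53,-11,31,73]
if __name__=='__main__':
    a=sys.argv[1:]
    if a[0][0]=='b': p=w(B,[[bx[int(a[0][1])-1],0,0]])[0];go(p[0],p[1],float(a[1]),.3316)
    else: p=w(A,[[ax[int(a[0][1])-1],0,0]])[0];go(p[0],p[1],float(a[1]),1.045)
    print('target',p)
E
python3 t.py b1 130; python3 t.py a1 130;python3 - <<'E'
from h import *
from t import B,bx
np.set_printoptions(precision=1,suppress=True)
t=ray('top',crop([(259,383),(226,284),(195,183),(164,82)],6,(190,140)),[64]*4)
s=ray('scene',crop([(207,308),(289,229),(373,154),(452,82)],7,(190,145)),[60]*4)
print(w(B,[[x,0,0] for x in bx])[:,:2]);print(t[:,:2]);print(s[:,:2])
# others: beaker, bulb base, teal, purple
print(ray('top',np.array([[430,412],[420,205],[418,290],[290,228]])*.64,[30,38,30,30]))
E
```

```text
t 0.1 pos [ 179.42 -493.26  404.11] rpy [-3.14 -0.    0.35] F [-0.16 -0.44  0.44] w 91.6 
 offset now-axes [ 464.68 -301.18  115.11] twist deg 0.986760494998792
target [513.18 -51.4    0.  ]
t 0.1 pos [ 179.42 -493.26  404.11] rpy [-3.14 -0.    0.35] F [-0.16 -0.44  0.44] w 91.6 
 offset now-axes [351.81 -39.35 115.11] twist deg -39.88804860963413
target [ 496.6  -336.04    0.  ]
[[513.2 -51.4]
 [552.9 -37.7]
 [592.6 -24.1]
 [632.3 -10.4]]
[[514.  -51.9]
 [551.9 -38. ]
 [591.3 -24.6]
 [631.2 -11.1]]
[[514.3 -51.2]
 [552.7 -36.8]
 [592.7 -23.4]
 [632.7  -9.6]]
[[ 381.3 -153.    30. ]
 [ 696.8 -132.3   38. ]
 [ 564.1 -131.9   30. ]
 [ 656.6   68.1   30. ]]
```

Emit:
play_rows([
  {"offset": [0.02, -0.013, 0], "twist": 0},
  {"offset": [0.035, -0.023, 0], "twist": 0},
  {"offset": [0.038, -0.025, 0], "twist": 0},
  {"offset": [0.038, -0.025, 0], "twist": 0},
  {"offset": [0.038, -0.025, 0], "twist": 0},
], jaw=110)

```text
time: 0.6
tool_pos: [300.9, -329.8, 404.5]
tcp_rot: [-3.141, 0.0, 0.348]
contact_force: [0.0, -0.5, 0.6]
grip_width: 56.5
```

Emit:
play_rows([
  {"offset": [0.038, -0.025, 0], "twist": 0},
  {"offset": [0.038, -0.025, 0], "twist": 0},
  {"offset": [0.038, -0.025, 0], "twist": 0},
  {"offset": [0.038, -0.025, 0], "twist": 0},
  {"offset": [0.038, -0.025, 0], "twist": 1},
])

```text
time: 1.1
tool_pos: [436.9, -147.2, 404.6]
tcp_rot: [-3.142, 0.0, 0.331]
contact_force: [1.1, -1.1, -0.5]
grip_width: 52.7
```

Emit:
play_rows([
  {"offset": [0.038, -0.025, 0.02], "twist": 0},
  {"offset": [0.035, -0.022, 0.03], "twist": 0},
  {"offset": [0.022, -0.013, 0.035], "twist": 0},
  {"offset": [0.01, -0.005, 0.03], "twist": 0},
  {"offset": [0, 0, 0], "twist": 0},
])

```text
time: 1.6
tool_pos: [513.1, -52.4, 286.4]
tcp_rot: [-3.137, 0.007, 0.334]
contact_force: [-0.3, -0.2, 0.2]
grip_width: 52.0
```

```bash
python3 t.py b1 52
```

```text
t 1.6 pos [513.12 -52.45 286.37] rpy [-3.14  0.01  0.33] F [-0.32 -0.16  0.19] w 52.0 
 offset now-axes [ 0.4  -0.97 75.37] twist deg 0.12057543212536997
target [513.18 -51.4    0.  ]
```

Emit:
play_rows([
  {"offset": [0.001, -0.001, 0.015], "twist": 0},
  {"offset": [0, 0, 0.018], "twist": 0},
  {"offset": [0, 0, 0.017], "twist": 0},
  {"offset": [0, 0, 0.005], "twist": 0},
  {"offset": [0, 0, 0], "twist": 0},
])

```text
time: 2.1
tool_pos: [514.3, -53.3, 235.9]
tcp_rot: [3.142, 0.0, 0.331]
contact_force: [0.4, 0.0, 0.2]
grip_width: 52.0
```

```bash
python3 t.py b1 52
python3 - <<'E'
from plant import viewer
import cv2
for n,(a,b,c,d) in(("scene",(100,260,150,330)),("top",(120,250,150,320))):
    im=viewer.capture(n)[a:b,c:d];cv2.imwrite(f"pics/{n}1.png",cv2.resize(im[:,:,::-1],None,fx=3.5,fy=3.5,interpolation=cv2.INTER_CUBIC))
E
```

```text
t 2.1 pos [514.31 -53.33 235.92] rpy [3.14 0.   0.33] F [0.39 0.02 0.21] w 52.0 
 offset now-axes [-0.44 -2.19 24.92] twist deg -0.05801195057160204
target [513.18 -51.4    0.  ]
```

View pics/scene1.png

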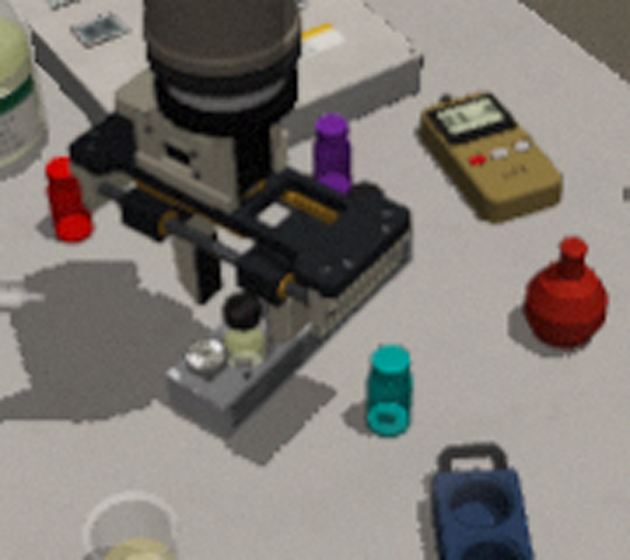

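View pics/top1.png

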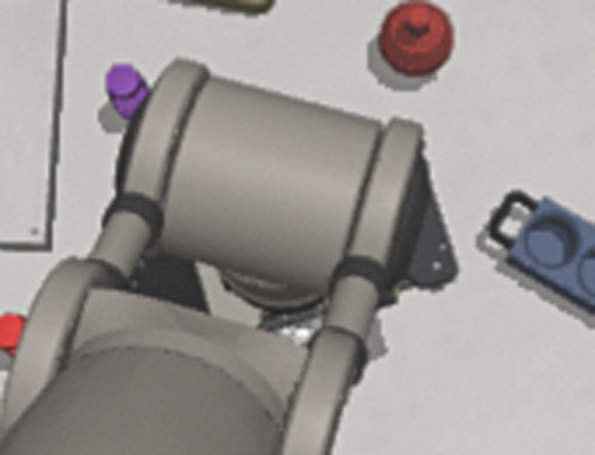

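The scene view shows the fingers straddling the vial next to the thermometer, square to the row. Next I descend and close.

Emit:
play_rows([
  {"offset": [0, -0.002, 0.01], "twist": 0},
  {"offset": [0, 0, 0.01], "twist": 0},
  {"offset": [0, 0, 0.005], "twist": 0},
  {"offset": [0, 0, 0], "twist": 0},
  {"offset": [0, 0, 0], "twist": 0},
])

```text
time: 2.7
tool_pos: [513.8, -50.8, 210.1]
tcp_rot: [-3.141, 0.0, 0.331]
contact_force: [0.2, 0.2, 0.2]
grip_width: 52.3
```

```bash
python3 t.py b1 52
```

```text
t 2.7 pos [513.78 -50.79 210.13] rpy [-3.14  0.    0.33] F [0.2  0.2  0.24] w 52.3 
 offset now-axes [-0.77  0.39 -0.87] twist deg -0.015461748185397327
target [513.18 -51.4    0.  ]
```

Emit:
play_rows([
  {"offset": [0, 0, 0], "twist": 0},
  {"offset": [0, 0, 0], "twist": 0},
  {"offset": [0, 0, 0], "twist": 0},
  {"offset": [0, 0, 0], "twist": 0},
  {"offset": [0, 0, 0], "twist": 0},
], jaw=255)

```text
time: 3.2
tool_pos: [513.8, -50.8, 210.5]
tcp_rot: [3.141, -0.0, 0.331]
contact_force: [-0.3, -0.5, 0.5]
grip_width: 26.3
```

Emit:
play_rows([
  {"offset": [0, 0, 0], "twist": 0},
  {"offset": [0, 0, -0.003], "twist": 0},
  {"offset": [0, 0, -0.006], "twist": 0},
  {"offset": [0, 0, -0.01], "twist": 0},
  {"offset": [0, 0, 0], "twist": 0},
])

```text
time: 3.7
tool_pos: [514.3, -50.9, 231.0]
tcp_rot: [3.14, -0.003, 0.331]
contact_force: [-1.5, -0.6, -0.3]
grip_width: 25.8
```

```bash
python3 t.py b1 150
python3 - <<'E'
from plant import viewer
import cv2
for n,(a,b,c,d) in(("scene",(140,240,180,310)),):
    im=viewer.capture(n)[a:b,c:d];cv2.imwrite(f"pics/{n}2.png",cv2.resize(im[:,:,::-1],None,fx=5,fy=5,interpolation=cv2.INTER_CUBIC))
E
```

```text
t 3.7 pos [514.29 -50.9  230.99] rpy [ 3.14 -0.    0.33] F [-1.48 -0.63 -0.3 ] w 25.8 
 offset now-axes [ -1.22   0.11 -78.01] twist deg -0.011452504021453659
target [513.18 -51.4    0.  ]
```

View pics/scene2.png

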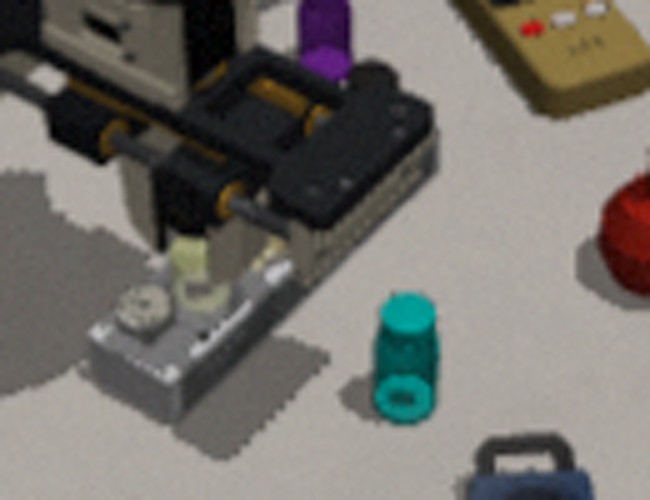

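Emit:
play_rows([
  {"offset": [0, 0, -0.015], "twist": 0},
  {"offset": [0, 0, -0.02], "twist": 0},
  {"offset": [0, 0, -0.025], "twist": 0},
  {"offset": [0, 0, -0.015], "twist": 0},
  {"offset": [0, 0, 0], "twist": 0},
])

```text
time: 4.25
tool_pos: [514.2, -50.9, 306.3]
tcp_rot: [3.139, -0.004, 0.331]
contact_force: [0.3, 0.7, -0.4]
grip_width: 25.7
```

```bash
python3 t.py b1 150; python3 t.py a1 150
python3 - <<'E'
from plant import viewer
import cv2
for n,(a,b,c,d) in(("scene",(120,240,180,310)),):
    im=viewer.capture(n)[a:b,c:d];cv2.imwrite(f"pics/{n}3.png",cv2.resize(im[:,:,::-1],None,fx=5,fy=5,interpolation=cv2.INTER_CUBIC))
E
```

```text
t 4.25 pos [514.22 -50.89 306.28] rpy [ 3.14 -0.    0.33] F [ 0.27  0.68 -0.43] w 25.7 
 offset now-axes [-1.15  0.15 -2.72] twist deg -0.012746779373155635
target [513.18 -51.4    0.  ]
t 4.25 pos [514.22 -50.89 306.28] rpy [ 3.14 -0.    0.33] F [ 0.27  0.68 -0.43] w 25.7 
 offset now-axes [-109.43  263.9    -2.72] twist deg -40.88755588400608
target [ 496.6  -336.04    0.  ]
```

View pics/scene3.png

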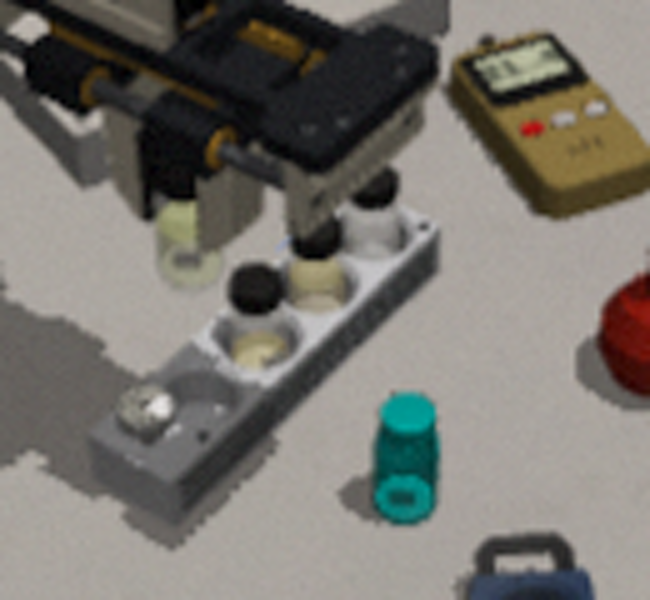

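The vial is held upright, well clear of the block, and well 1 is empty. Next I move to pocket 1.

Emit:
play_rows([
  {"offset": [-0.006, 0.014, 0], "twist": 0},
  {"offset": [-0.01, 0.025, 0], "twist": 0},
  {"offset": [-0.015, 0.037, 0], "twist": 0},
  {"offset": [-0.017, 0.041, 0], "twist": 0},
  {"offset": [-0.017, 0.041, 0], "twist": 0},
])

```text
time: 4.8
tool_pos: [502.8, -223.6, 302.9]
tcp_rot: [-3.14, 0.002, 0.332]
contact_force: [1.2, -0.5, 0.1]
grip_width: 26.3
```

Emit:
play_rows([
  {"offset": [-0.017, 0.041, 0], "twist": 0},
  {"offset": [-0.015, 0.036, 0], "twist": 0},
  {"offset": [-0.009, 0.02, 0], "twist": 0},
  {"offset": [-0.003, 0.009, 0], "twist": 0},
  {"offset": [0, 0, 0], "twist": -5},
])

```text
time: 5.3
tool_pos: [495.8, -337.6, 302.9]
tcp_rot: [-3.14, 0.001, 0.418]
contact_force: [-0.2, 0.8, -0.7]
grip_width: 26.1
```

Emit:
play_rows([
  {"offset": [0, 0, 0], "twist": -8.2},
  {"offset": [0, 0, 0], "twist": -8.2},
  {"offset": [0, 0, 0], "twist": -8.2},
  {"offset": [0, 0, 0], "twist": -7.3},
  {"offset": [0, 0, 0], "twist": -4},
])

```text
time: 5.8
tool_pos: [496.4, -335.3, 303.3]
tcp_rot: [-3.14, -0.0, 1.051]
contact_force: [-0.2, 0.1, -0.2]
grip_width: 26.1
```

Emit:
play_rows([
  {"offset": [0, 0, 0], "twist": 0},
  {"offset": [0, 0, 0], "twist": 0},
])

```text
time: 6.0
tool_pos: [496.5, -335.6, 303.7]
tcp_rot: [-3.14, -0.0, 1.044]
contact_force: [-0.2, -0.5, -0.3]
grip_width: 26.0
```

```bash
python3 t.py a1 150
python3 - <<'E'
from plant import viewer
import cv2
for n,(a,b,c,d) in(("scene",(180,350,230,350)),("top",(140,270,240,400))):
    im=viewer.capture(n)[a:b,c:d];cv2.imwrite(f"pics/{n}4.png",cv2.resize(im[:,:,::-1],None,fx=3.5,fy=3.5,interpolation=cv2.INTER_CUBIC))
E
```

```text
t 6.0 pos [ 496.46 -335.57  303.73] rpy [-3.14 -0.    1.04] F [-0.16 -0.48 -0.34] w 26.0 
 offset now-axes [-0.34  0.36 -5.27] twist deg -0.08160809621607118
target [ 496.6  -336.04    0.  ]
```

View pics/scene4.png

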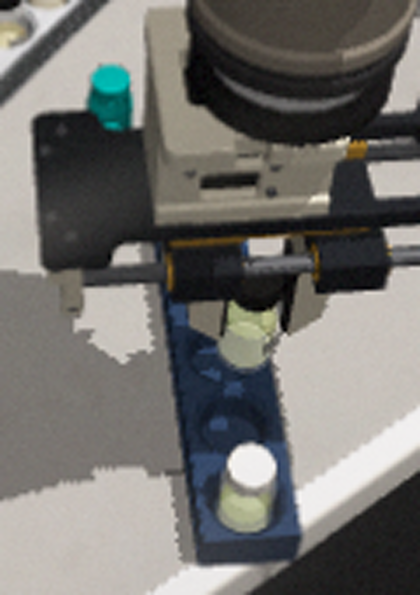

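View pics/top4.png

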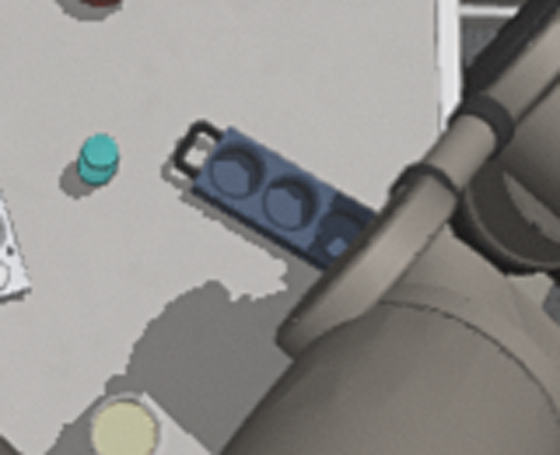

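```bash
cat > chk.py <<'E'
import sys
from h import *
def ov(src,dst,x,y,zb,x0,y0,k,a,A=None):
    im=cv2.imread(src)
    th=np.linspace(0,2*np.pi,60)
    for z,r in((zb,14),(zb+48,12),(zb+60,12)):
        p=proj('scene',np.c_[x+r*np.cos(th),y+r*np.sin(th),np.full(60,z)])
        q=((p-[x0,y0]+.5)*k-.5).astype(int); cv2.polylines(im,[q],True,(0,0,255),1)
    cv2.imwrite(dst,im[a:] )
E
python3 -c "
from chk import *
ov('pics/scene4.png','pics/o4.png',496.5,-335.6,98.7,230,180,3.5,150)"
```

```text
(no output)
```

View pics/o4.png

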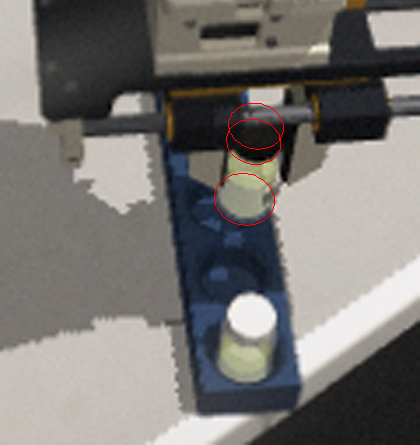

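Emit:
play_rows([
  {"offset": [0, 0, 0.014], "twist": 0},
  {"offset": [0, 0, 0.02], "twist": 0},
  {"offset": [0, 0, 0.016], "twist": 0},
  {"offset": [0, 0, 0.01], "twist": 0},
  {"offset": [0, 0, 0], "twist": 0},
])

```text
time: 6.6
tool_pos: [496.2, -335.6, 242.9]
tcp_rot: [-3.139, -0.001, 1.045]
contact_force: [-0.1, 0.6, -0.6]
grip_width: 26.5
```

```bash
python3 t.py a1 52
python3 - <<'E'
from plant import viewer,status
import cv2
o=status.get_obs()['tool_pos']
im=viewer.capture("scene")[230:330,260:340];cv2.imwrite(f"pics/s5.png",cv2.resize(im[:,:,::-1],None,fx=6,fy=6,interpolation=cv2.INTER_CUBIC))
from chk import *
ov('pics/s5.png','pics/o5.png',o[0],o[1],o[2]-159-45.3,260,230,6,0)
E
```

```text
t 6.6 pos [ 496.23 -335.62  242.92] rpy [-3.14 -0.    1.04] F [-0.06  0.6  -0.63] w 26.5 
 offset now-axes [-0.18  0.53 31.92] twist deg -0.019924363280262192
target [ 496.6  -336.04    0.  ]
```

View pics/o5.png

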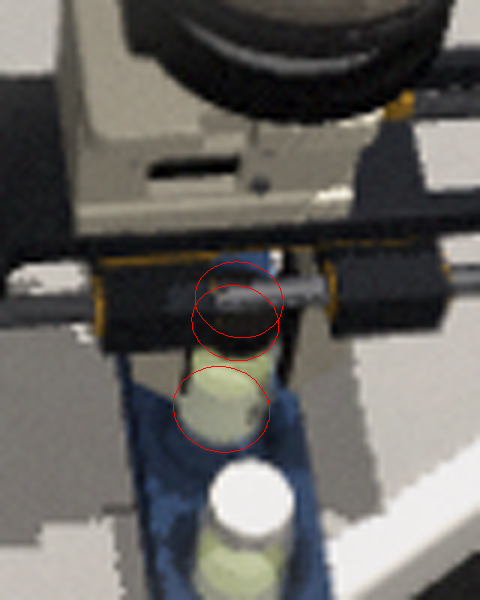

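Emit:
play_rows([
  {"offset": [0, 0, 0.005], "twist": 0},
  {"offset": [0, 0, 0.006], "twist": 0},
  {"offset": [0, 0, 0.006], "twist": 0},
  {"offset": [0, 0, 0.004], "twist": 0},
  {"offset": [0, 0, 0], "twist": 0},
])

```text
time: 7.15
tool_pos: [496.4, -335.8, 222.6]
tcp_rot: [-3.14, -0.0, 1.045]
contact_force: [0.1, 0.0, 0.0]
grip_width: 26.2
```

Emit:
play_rows([
  {"offset": [0, 0, 0.003], "twist": 0},
  {"offset": [0, 0, 0.003], "twist": 0},
  {"offset": [0, 0, 0.002], "twist": 0},
  {"offset": [0, 0, 0.001], "twist": 0},
  {"offset": [0, 0, 0], "twist": 0},
])

```text
time: 7.65
tool_pos: [496.5, -335.9, 214.2]
tcp_rot: [-3.141, 0.0, 1.045]
contact_force: [0.0, -0.1, -0.2]
grip_width: 26.2
```

Emit:
play_rows([
  {"offset": [0, 0, 0.0015], "twist": 0},
  {"offset": [0, 0, 0.001], "twist": 0},
  {"offset": [0, 0, 0], "twist": 0},
])

```text
time: 7.95
tool_pos: [496.5, -335.9, 211.7]
tcp_rot: [-3.141, 0.0, 1.045]
contact_force: [-0.0, 0.2, -0.8]
grip_width: 26.2
```

Emit:
play_rows([
  {"offset": [0, 0, 0.001], "twist": 0},
  {"offset": [0, 0, 0], "twist": 0},
])

```text
time: 8.15
tool_pos: [496.5, -335.9, 210.8]
tcp_rot: [-3.142, 0.0, 1.045]
contact_force: [-0.2, 0.4, -0.7]
grip_width: 26.0
```

Emit:
play_rows([
  {"offset": [0, 0, 0.001], "twist": 0},
  {"offset": [0, 0, 0], "twist": 0},
])

```text
time: 8.35
tool_pos: [496.6, -335.9, 210.4]
tcp_rot: [3.141, 0.0, 1.045]
contact_force: [-1.5, 0.6, 4.6]
grip_width: 26.5
```

Emit:
play_rows([
  {"offset": [0, 0, 0.001], "twist": 0},
  {"offset": [0, 0, 0], "twist": 0},
])

```text
time: 8.55
tool_pos: [496.5, -335.9, 210.3]
tcp_rot: [3.141, 0.0, 1.045]
contact_force: [-3.6, 1.7, 11.6]
grip_width: 26.1
```

Floor contact at TCP z = 210.4, the same height as at pickup. I release here.

Emit:
play_rows([
  {"offset": [0, 0, -0.0015], "twist": 0},
  {"offset": [0, 0, 0], "twist": 0},
])

```text
time: 8.75
tool_pos: [496.6, -336.0, 210.5]
tcp_rot: [3.141, 0.0, 1.045]
contact_force: [-0.2, -0.2, -0.3]
grip_width: 26.1
```

Emit:
play_rows([
  {"offset": [0, 0, 0], "twist": 0},
  {"offset": [0, 0, 0], "twist": 0},
  {"offset": [0, 0, 0], "twist": 0},
  {"offset": [0, 0, 0], "twist": 0},
], jaw=110)

```text
time: 9.15
tool_pos: [496.5, -335.9, 210.1]
tcp_rot: [-3.141, -0.0, 1.045]
contact_force: [0.1, -0.1, -1.0]
grip_width: 51.0
```

Emit:
play_rows([
  {"offset": [0, 0, -0.01], "twist": 0},
  {"offset": [0, 0, -0.02], "twist": 0},
  {"offset": [0, 0, -0.03], "twist": 0},
  {"offset": [0, 0, -0.03], "twist": 0},
  {"offset": [0, 0, -0.015], "twist": 0},
])

```text
time: 9.65
tool_pos: [496.9, -336.1, 319.1]
tcp_rot: [3.137, 0.001, 1.045]
contact_force: [0.4, 0.7, 0.8]
grip_width: 52.2
```

```bash
python3 t.py b2 125
python3 - <<'E'
from plant import viewer
import cv2
im=viewer.capture("scene")[210:350,230:350];cv2.imwrite(f"pics/s6.png",cv2.resize(im[:,:,::-1],None,fx=4,fy=4,interpolation=cv2.INTER_CUBIC))
E
```

```text
t 9.65 pos [ 496.88 -336.13  319.08] rpy [3.14 0.   1.05] F [0.43 0.74 0.77] w 52.2 
 offset now-axes [ 286.22 -101.26   35.08] twist deg 40.8866378840757
target [552.89 -37.73   0.  ]
```

View pics/s6.png

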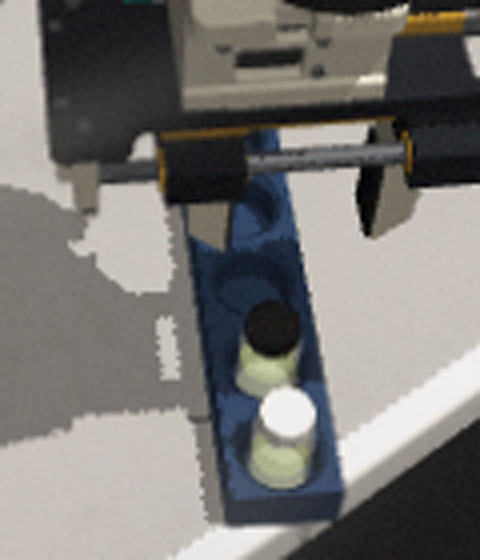

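Vial 1 stands upright beside the check vial. Now vial 2.

Emit:
play_rows([
  {"offset": [0.015, -0.005, 0], "twist": 0},
  {"offset": [0.028, -0.01, 0], "twist": 0},
  {"offset": [0.042, -0.015, 0], "twist": 0},
  {"offset": [0.042, -0.015, 0], "twist": 0},
  {"offset": [0.042, -0.015, 0], "twist": 0},
])

```text
time: 10.2
tool_pos: [529.0, -156.9, 313.9]
tcp_rot: [-3.139, 0.0, 1.045]
contact_force: [1.4, -0.0, -0.1]
grip_width: 52.1
```

Emit:
play_rows([
  {"offset": [0.042, -0.015, 0], "twist": 0},
  {"offset": [0.036, -0.012, 0], "twist": 0},
  {"offset": [0.027, -0.01, 0], "twist": 0},
  {"offset": [0.012, -0.0045, 0], "twist": 0},
  {"offset": [0, 0, 0.01], "twist": 5},
])

```text
time: 10.7
tool_pos: [552.3, -35.3, 305.3]
tcp_rot: [3.141, -0.0, 0.96]
contact_force: [-0.2, -0.3, -0.0]
grip_width: 52.5
```

Emit:
play_rows([
  {"offset": [0, 0, 0.01], "twist": 8.2},
  {"offset": [0, 0, 0.01], "twist": 8.2},
  {"offset": [0, 0, 0.01], "twist": 8.2},
  {"offset": [0, 0, 0], "twist": 7.3},
  {"offset": [0, 0, 0], "twist": 4},
])

```text
time: 11.2
tool_pos: [551.6, -37.7, 274.0]
tcp_rot: [-3.14, 0.003, 0.326]
contact_force: [-0.5, -0.9, -0.0]
grip_width: 52.3
```

Emit:
play_rows([
  {"offset": [0, 0, 0], "twist": 0},
  {"offset": [0, 0, 0], "twist": 0},
])

```text
time: 11.4
tool_pos: [551.9, -37.7, 274.8]
tcp_rot: [-3.141, 0.001, 0.333]
contact_force: [-0.8, -0.3, 0.5]
grip_width: 52.0
```

```bash
python3 t.py b2 51.5
```

```text
t 11.4 pos [551.94 -37.68 274.81] rpy [-3.14  0.    0.33] F [-0.77 -0.34  0.45] w 52.0 
 offset now-axes [ 0.88  0.35 64.31] twist deg 0.08218354392988143
target [552.89 -37.73   0.  ]
```

Emit:
play_rows([
  {"offset": [0.0006, 0, 0.012], "twist": 0},
  {"offset": [0, 0, 0.018], "twist": 0},
  {"offset": [0, 0, 0.018], "twist": 0},
  {"offset": [0, 0, 0.011], "twist": 0},
  {"offset": [0, 0, 0.005], "twist": 0},
])

```text
time: 11.9
tool_pos: [552.4, -37.3, 209.7]
tcp_rot: [-3.14, 0.002, 0.332]
contact_force: [-0.6, 0.5, 0.4]
grip_width: 52.2
```

Emit:
play_rows([
  {"offset": [0, 0, 0], "twist": 0},
  {"offset": [0, 0, 0], "twist": 0},
])

```text
time: 12.1
tool_pos: [553.1, -37.4, 211.7]
tcp_rot: [3.141, -0.001, 0.332]
contact_force: [-0.3, -0.9, -0.0]
grip_width: 52.3
```

```bash
python3 t.py b2 51.5
```

```text
t 12.1 pos [553.06 -37.45 211.73] rpy [ 3.14 -0.    0.33] F [-0.3  -0.88 -0.03] w 52.3 
 offset now-axes [-0.25  0.21  1.23] twist deg -0.005272978763415052
target [552.89 -37.73   0.  ]
```

Emit:
play_rows([
  {"offset": [0, 0, 0.0005], "twist": 0},
  {"offset": [0, 0, 0], "twist": 0},
  {"offset": [0, 0, 0], "twist": 0},
  {"offset": [0, 0, 0], "twist": 0},
  {"offset": [0, 0, 0], "twist": 0},
], jaw=255)

```text
time: 12.6
tool_pos: [552.9, -37.4, 211.1]
tcp_rot: [3.141, -0.0, 0.331]
contact_force: [-0.4, 0.4, 1.6]
grip_width: 26.0
```

Emit:
play_rows([
  {"offset": [0, 0, 0], "twist": 0},
  {"offset": [0, 0, -0.004], "twist": 0},
  {"offset": [0, 0, -0.01], "twist": 0},
  {"offset": [0, 0, -0.015], "twist": 0},
  {"offset": [0, 0, -0.02], "twist": 0},
])

```text
time: 13.1
tool_pos: [552.6, -37.4, 260.3]
tcp_rot: [-3.141, 0.001, 0.331]
contact_force: [0.3, -1.1, -0.9]
grip_width: 25.9
```

Emit:
play_rows([
  {"offset": [0, 0, -0.02], "twist": 0},
  {"offset": [0, 0, -0.015], "twist": 0},
  {"offset": [0, 0, -0.008], "twist": 0},
  {"offset": [0, 0, 0], "twist": 0},
  {"offset": [0, 0, 0], "twist": 0},
])

```text
time: 13.6
tool_pos: [552.6, -37.4, 302.5]
tcp_rot: [-3.141, 0.0, 0.331]
contact_force: [0.2, 0.0, -0.5]
grip_width: 26.4
```

```bash
python3 t.py a2 150
python3 - <<'E'
from plant import viewer
import cv2
im=viewer.capture("scene")[110:240,180:310];cv2.imwrite(f"pics/s7.png",cv2.resize(im[:,:,::-1],None,fx=4,fy=4,interpolation=cv2.INTER_CUBIC))
E
```

```text
t 13.6 pos [552.6  -37.36 302.52] rpy [-3.14  0.    0.33] F [ 0.18  0.01 -0.48] w 26.4 
 offset now-axes [-118.37  236.72   -6.48] twist deg -40.88935011138922
target [ 517.68 -299.71    0.  ]
```

View pics/s7.png

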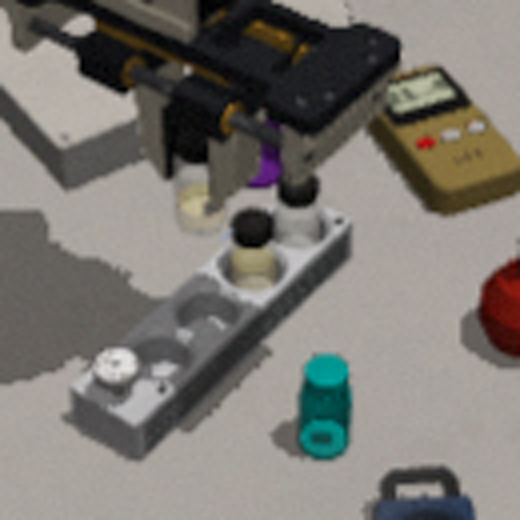

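Vial 2 is lifted upright, and wells 1 and 2 are empty. Moving to pocket 2.

Emit:
play_rows([
  {"offset": [-0.006, 0.012, 0], "twist": 0},
  {"offset": [-0.012, 0.024, 0], "twist": 0},
  {"offset": [-0.018, 0.036, 0], "twist": 0},
  {"offset": [-0.018, 0.036, 0], "twist": 0},
  {"offset": [-0.018, 0.036, 0], "twist": 0},
])

```text
time: 14.15
tool_pos: [530.8, -199.1, 302.1]
tcp_rot: [-3.141, 0.001, 0.332]
contact_force: [0.2, 0.0, -0.7]
grip_width: 26.4
```

Emit:
play_rows([
  {"offset": [-0.018, 0.036, 0], "twist": 0},
  {"offset": [-0.014, 0.028, 0], "twist": 0},
  {"offset": [-0.01, 0.02, 0], "twist": 0},
  {"offset": [-0.0044, 0.0087, 0], "twist": 0},
  {"offset": [0, 0, 0], "twist": -5},
])

```text
time: 14.65
tool_pos: [517.1, -301.5, 302.1]
tcp_rot: [-3.141, 0.001, 0.418]
contact_force: [0.1, 0.4, -1.2]
grip_width: 26.1
```

Emit:
play_rows([
  {"offset": [0, 0, 0], "twist": -8.2},
  {"offset": [0, 0, 0], "twist": -8.2},
  {"offset": [0, 0, 0], "twist": -8.2},
  {"offset": [0, 0, 0], "twist": -7.3},
  {"offset": [0, 0, 0], "twist": -4},
])

```text
time: 15.15
tool_pos: [517.7, -299.3, 302.3]
tcp_rot: [-3.14, -0.0, 1.05]
contact_force: [0.0, 0.7, -0.9]
grip_width: 25.8
```

Emit:
play_rows([
  {"offset": [0, 0, 0], "twist": 0},
  {"offset": [0, 0, 0], "twist": 0},
])

```text
time: 15.35
tool_pos: [517.8, -299.5, 302.5]
tcp_rot: [-3.141, -0.0, 1.043]
contact_force: [-0.1, -1.2, -0.2]
grip_width: 26.2
```

```bash
python3 t.py a2 82
```

```text
t 15.35 pos [ 517.78 -299.5   302.54] rpy [-3.14 -0.    1.04] F [-0.09 -1.25 -0.18] w 26.2 
 offset now-axes [-0.24  0.02 61.54] twist deg -0.08889480088168117
target [ 517.68 -299.71    0.  ]
```

Emit:
play_rows([
  {"offset": [0, 0, 0.014], "twist": 0},
  {"offset": [0, 0, 0.02], "twist": 0},
  {"offset": [0, 0, 0.017], "twist": 0},
  {"offset": [0, 0, 0.01], "twist": 0},
  {"offset": [0, 0, 0], "twist": 0},
])

```text
time: 15.85
tool_pos: [517.5, -299.4, 240.4]
tcp_rot: [-3.139, -0.0, 1.044]
contact_force: [-0.0, 0.2, -1.4]
grip_width: 25.7
```

```bash
python3 t.py a2 51.5
python3 - <<'E'
from plant import viewer,status
import cv2
o=status.get_obs()['tool_pos']
im=viewer.capture("scene")[230:330,260:340];cv2.imwrite(f"pics/s8.png",cv2.resize(im[:,:,::-1],None,fx=6,fy=6,interpolation=cv2.INTER_CUBIC))
from chk import *
ov('pics/s8.png','pics/o8.png',o[0],o[1],o[2]-159-45.3,260,230,6,0)
E
```

```text
t 15.85 pos [ 517.51 -299.43  240.37] rpy [-3.14 -0.    1.04] F [-0.02  0.2  -1.39] w 25.7 
 offset now-axes [-0.16  0.29 29.87] twist deg -0.03656340837082459
target [ 517.68 -299.71    0.  ]
```

View pics/o8.png

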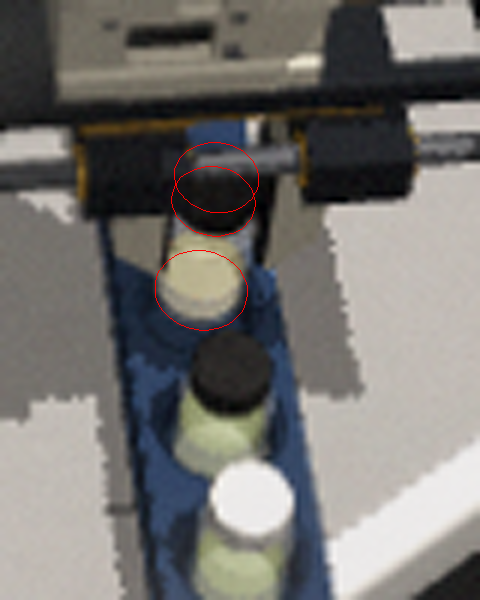

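The held vial, with its bottom near (200,290), sits over pocket 2 and matches the overlay. I lower it.

Emit:
play_rows([
  {"offset": [0, 0, 0.006], "twist": 0},
  {"offset": [0, 0, 0.007], "twist": 0},
  {"offset": [0, 0, 0.007], "twist": 0},
  {"offset": [0, 0, 0.003], "twist": 0},
  {"offset": [0, 0, 0.001], "twist": 0},
])

```text
time: 16.4
tool_pos: [517.8, -299.7, 217.3]
tcp_rot: [-3.141, -0.0, 1.045]
contact_force: [0.6, -0.5, -0.8]
grip_width: 25.9
```

Emit:
play_rows([
  {"offset": [0, 0, 0.002], "twist": 0},
  {"offset": [0, 0, 0.001], "twist": 0},
  {"offset": [0, 0, 0], "twist": 0},
])

```text
time: 16.7
tool_pos: [517.9, -299.8, 214.9]
tcp_rot: [3.141, 0.0, 1.045]
contact_force: [-0.0, 0.3, -0.6]
grip_width: 26.3
```

Emit:
play_rows([
  {"offset": [0, 0, 0.001], "twist": 0},
  {"offset": [0, 0, 0], "twist": 0},
])

```text
time: 16.9
tool_pos: [517.8, -299.7, 213.9]
tcp_rot: [3.142, 0.0, 1.045]
contact_force: [-0.4, 0.2, -0.3]
grip_width: 26.2
```

Emit:
play_rows([
  {"offset": [0, 0, 0.001], "twist": 0},
  {"offset": [0, 0, 0], "twist": 0},
])

```text
time: 17.1
tool_pos: [517.8, -299.7, 212.8]
tcp_rot: [-3.142, 0.0, 1.045]
contact_force: [0.6, 0.1, -0.6]
grip_width: 26.3
```

Emit:
play_rows([
  {"offset": [0, 0, 0.001], "twist": 0},
  {"offset": [0, 0, 0.0005], "twist": 0},
  {"offset": [0, 0, 0], "twist": 0},
])

```text
time: 17.4
tool_pos: [517.8, -299.7, 211.2]
tcp_rot: [-3.141, 0.0, 1.045]
contact_force: [0.8, -0.4, -1.1]
grip_width: 26.1
```

Emit:
play_rows([
  {"offset": [0, 0, 0.001], "twist": 0},
  {"offset": [0, 0, 0], "twist": 0},
])

```text
time: 17.6
tool_pos: [517.9, -299.7, 211.0]
tcp_rot: [3.141, 0.0, 1.045]
contact_force: [-1.9, 0.7, 5.1]
grip_width: 25.9
```

Contact at 211.0, again matching pickup. I release and rise.

Emit:
play_rows([
  {"offset": [0, 0, -0.0005], "twist": 0},
  {"offset": [0, 0, 0], "twist": 0},
])

```text
time: 17.8
tool_pos: [517.9, -299.8, 211.1]
tcp_rot: [3.141, 0.0, 1.045]
contact_force: [-1.2, 0.7, 3.1]
grip_width: 26.2
```

Emit:
play_rows([
  {"offset": [0, 0, 0], "twist": 0},
  {"offset": [0, 0, 0], "twist": 0},
  {"offset": [0, 0, 0], "twist": 0},
  {"offset": [0, 0, 0], "twist": 0},
], jaw=110)

```text
time: 18.2
tool_pos: [517.9, -299.7, 210.7]
tcp_rot: [-3.141, 0.0, 1.045]
contact_force: [0.4, -0.3, 0.3]
grip_width: 50.7
```

Emit:
play_rows([
  {"offset": [0, 0, -0.01], "twist": 0},
  {"offset": [0, 0, -0.02], "twist": 0},
  {"offset": [0, 0, -0.03], "twist": 0},
  {"offset": [0, 0, -0.03], "twist": 0},
  {"offset": [0, 0, -0.015], "twist": 0},
])

```text
time: 18.7
tool_pos: [518.2, -299.9, 319.5]
tcp_rot: [3.137, 0.001, 1.045]
contact_force: [0.1, -0.1, 0.2]
grip_width: 51.8
```

```bash
python3 t.py b3 125
python3 - <<'E'
from plant import viewer
import cv2
im=viewer.capture("scene")[210:350,230:350];cv2.imwrite(f"pics/s9.png",cv2.resize(im[:,:,::-1],None,fx=4,fy=4,interpolation=cv2.INTER_CUBIC))
E
```

```text
t 18.7 pos [ 518.2  -299.95  319.55] rpy [3.14 0.   1.05] F [ 0.14 -0.1   0.18] w 51.8 
 offset now-axes [275.98 -74.05  35.55] twist deg 40.88782699731513
target [592.6  -24.06   0.  ]
```

View pics/s9.png

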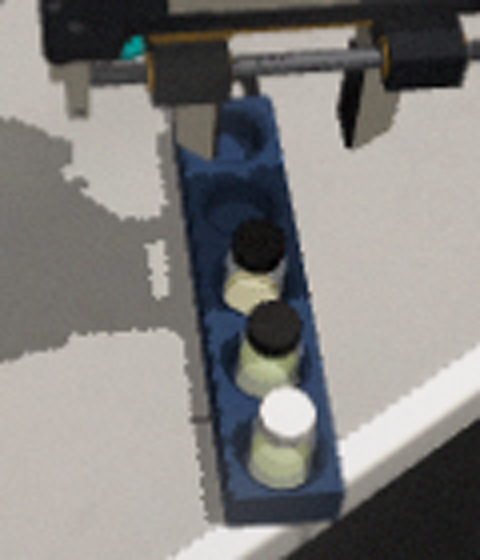

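Vials 1 and 2 stand in order behind the check vial. Now vial 3.

Emit:
play_rows([
  {"offset": [0.015, -0.004, 0], "twist": 0},
  {"offset": [0.027, -0.008, 0], "twist": 0},
  {"offset": [0.04, -0.011, 0], "twist": 0},
  {"offset": [0.042, -0.011, 0], "twist": 0},
  {"offset": [0.042, -0.011, 0], "twist": 0},
])

```text
time: 19.25
tool_pos: [562.0, -131.0, 314.4]
tcp_rot: [-3.139, 0.0, 1.045]
contact_force: [-0.3, 0.3, 0.2]
grip_width: 52.4
```

Emit:
play_rows([
  {"offset": [0.04, -0.011, 0], "twist": 0},
  {"offset": [0.035, -0.009, 0], "twist": 0},
  {"offset": [0.025, -0.007, 0], "twist": 0},
  {"offset": [0.01, -0.002, 0], "twist": 0},
  {"offset": [0, 0, 0.01], "twist": 5},
])

```text
time: 19.75
tool_pos: [592.5, -21.9, 305.8]
tcp_rot: [3.141, -0.0, 0.959]
contact_force: [-0.4, -0.5, -0.3]
grip_width: 52.5
```

Emit:
play_rows([
  {"offset": [0, 0, 0.01], "twist": 8.2},
  {"offset": [0, 0, 0.01], "twist": 8.2},
  {"offset": [0, 0, 0.01], "twist": 8.2},
  {"offset": [0, 0, 0], "twist": 7.3},
  {"offset": [0, 0, 0], "twist": 4},
])

```text
time: 20.25
tool_pos: [591.8, -24.2, 274.4]
tcp_rot: [-3.14, 0.003, 0.326]
contact_force: [-0.2, -0.3, -0.2]
grip_width: 52.1
```

Emit:
play_rows([
  {"offset": [0, 0, 0], "twist": 0},
  {"offset": [0, 0, 0], "twist": 0},
])

```text
time: 20.45
tool_pos: [592.1, -24.1, 275.3]
tcp_rot: [-3.141, 0.001, 0.333]
contact_force: [0.0, -0.7, 0.1]
grip_width: 52.2
```

```bash
python3 t.py b3 51.5
```

```text
t 20.45 pos [592.05 -24.12 275.3 ] rpy [-3.14  0.    0.33] F [ 0.   -0.73  0.09] w 52.2 
 offset now-axes [ 0.54  0.12 64.8 ] twist deg 0.07265865658953875
target [592.6  -24.06   0.  ]
```

Emit:
play_rows([
  {"offset": [0, 0, 0.012], "twist": 0},
  {"offset": [0, 0, 0.018], "twist": 0},
  {"offset": [0, 0, 0.018], "twist": 0},
  {"offset": [0, 0, 0.011], "twist": 0},
  {"offset": [0, 0, 0.005], "twist": 0},
])

```text
time: 20.95
tool_pos: [591.9, -23.8, 210.1]
tcp_rot: [-3.14, 0.002, 0.332]
contact_force: [1.1, 0.5, -0.2]
grip_width: 52.0
```

Emit:
play_rows([
  {"offset": [0, 0, 0], "twist": 0},
  {"offset": [0, 0, 0], "twist": 0},
  {"offset": [0, 0, 0], "twist": 0},
])

```text
time: 21.25
tool_pos: [592.6, -23.9, 212.6]
tcp_rot: [3.141, -0.001, 0.331]
contact_force: [0.2, 0.0, -0.3]
grip_width: 52.0
```

```bash
python3 t.py b3 51.5
```

```text
t 21.25 pos [592.63 -23.9  212.63] rpy [ 3.14 -0.    0.33] F [ 0.15  0.05 -0.34] w 52.0 
 offset now-axes [-0.07  0.14  2.13] twist deg -0.008468707017157677
target [592.6  -24.06   0.  ]
```

Emit:
play_rows([
  {"offset": [0, 0, 0.0015], "twist": 0},
  {"offset": [0, 0, 0], "twist": 0},
  {"offset": [0, 0, 0], "twist": 0},
  {"offset": [0, 0, 0], "twist": 0},
  {"offset": [0, 0, 0], "twist": 0},
], jaw=255)

```text
time: 21.75
tool_pos: [592.4, -23.9, 210.4]
tcp_rot: [3.141, -0.0, 0.331]
contact_force: [0.1, -0.1, 0.8]
grip_width: 25.9
```

Emit:
play_rows([
  {"offset": [0, 0, 0], "twist": 0},
  {"offset": [0, 0, -0.004], "twist": 0},
  {"offset": [0, 0, -0.01], "twist": 0},
  {"offset": [0, 0, -0.015], "twist": 0},
  {"offset": [0, 0, -0.02], "twist": 0},
])

```text
time: 22.25
tool_pos: [592.1, -23.8, 259.9]
tcp_rot: [-3.141, 0.001, 0.331]
contact_force: [0.6, 0.0, -0.3]
grip_width: 26.1
```

Emit:
play_rows([
  {"offset": [0, 0, -0.02], "twist": 0},
  {"offset": [0, 0, -0.015], "twist": 0},
  {"offset": [0, 0, -0.008], "twist": 0},
  {"offset": [0, 0, 0], "twist": 0},
  {"offset": [0, 0, 0], "twist": 0},
])

```text
time: 22.75
tool_pos: [592.1, -23.8, 302.0]
tcp_rot: [-3.141, 0.001, 0.331]
contact_force: [-0.2, 0.6, 0.1]
grip_width: 26.0
```

```bash
python3 t.py a3 150
python3 - <<'E'
from plant import viewer
import cv2
im=viewer.capture("scene")[100:240,180:310];cv2.imwrite(f"pics/s10.png",cv2.resize(im[:,:,::-1],None,fx=4,fy=4,interpolation=cv2.INTER_CUBIC))
E
```

```text
t 22.75 pos [592.11 -23.8  301.99] rpy [-3.14  0.    0.33] F [-0.16  0.58  0.06] w 26.0 
 offset now-axes [-128.39  209.19   -7.01] twist deg -40.88861874040755
target [ 538.76 -263.39    0.  ]
```

View pics/s10.png

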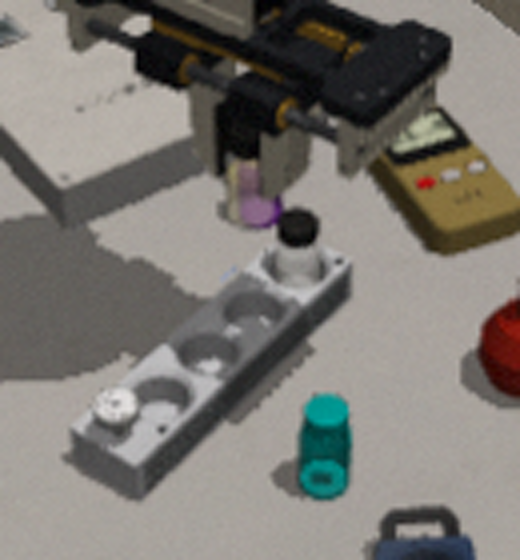

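Vial 3 is lifted and only well 4 is still occupied. Moving to pocket 3.

Emit:
play_rows([
  {"offset": [-0.006, 0.01, 0], "twist": 0},
  {"offset": [-0.012, 0.02, 0], "twist": 0},
  {"offset": [-0.018, 0.029, 0], "twist": 0},
  {"offset": [-0.018, 0.029, 0], "twist": 0},
  {"offset": [-0.018, 0.029, 0], "twist": 0},
])

```text
time: 23.3
tool_pos: [561.5, -159.7, 301.6]
tcp_rot: [-3.141, 0.001, 0.332]
contact_force: [1.0, -0.3, -0.7]
grip_width: 26.0
```

Emit:
play_rows([
  {"offset": [-0.018, 0.029, 0], "twist": 0},
  {"offset": [-0.018, 0.029, 0], "twist": 0},
  {"offset": [-0.014, 0.023, 0], "twist": 0},
  {"offset": [-0.0064, 0.0112, 0], "twist": 0},
  {"offset": [0, 0, 0], "twist": -5},
])

```text
time: 23.8
tool_pos: [538.2, -265.6, 301.7]
tcp_rot: [-3.141, 0.001, 0.417]
contact_force: [0.3, 1.0, 0.6]
grip_width: 25.9
```

Emit:
play_rows([
  {"offset": [0, 0, 0], "twist": -8.2},
  {"offset": [0, 0, 0], "twist": -8.2},
  {"offset": [0, 0, 0], "twist": -8.2},
  {"offset": [0, 0, 0], "twist": -7.3},
  {"offset": [0, 0, 0], "twist": -4},
])

```text
time: 24.3
tool_pos: [538.9, -263.1, 301.8]
tcp_rot: [-3.141, -0.0, 1.05]
contact_force: [0.6, 0.2, -0.5]
grip_width: 26.1
```

Emit:
play_rows([
  {"offset": [0, 0, 0], "twist": 0},
  {"offset": [0, 0, 0], "twist": 0},
])

```text
time: 24.5
tool_pos: [539.0, -263.2, 302.1]
tcp_rot: [-3.141, -0.0, 1.043]
contact_force: [-0.1, 0.4, -0.8]
grip_width: 26.1
```

```bash
python3 t.py a3 82
```

```text
t 24.5 pos [ 538.96 -263.21  302.05] rpy [-3.14 -0.    1.04] F [-0.09  0.41 -0.75] w 26.1 
 offset now-axes [-0.25 -0.08 61.05] twist deg -0.08918151152434771
target [ 538.76 -263.39    0.  ]
```

Emit:
play_rows([
  {"offset": [0, 0, 0.014], "twist": 0},
  {"offset": [0, 0, 0.02], "twist": 0},
  {"offset": [0, 0, 0.017], "twist": 0},
  {"offset": [0, 0, 0.01], "twist": 0},
  {"offset": [0, 0, 0], "twist": 0},
])

```text
time: 25.0
tool_pos: [538.6, -263.2, 239.9]
tcp_rot: [-3.139, -0.0, 1.044]
contact_force: [-0.0, 0.1, 0.1]
grip_width: 26.2
```

```bash
python3 t.py a3 51.5
python3 - <<'E'
from plant import viewer,status
import cv2
o=status.get_obs()['tool_pos']
im=viewer.capture("scene")[210:310,255:335];cv2.imwrite(f"pics/s11.png",cv2.resize(im[:,:,::-1],None,fx=6,fy=6,interpolation=cv2.INTER_CUBIC))
from chk import *
ov('pics/s11.png','pics/o11.png',o[0],o[1],o[2]-159-45.3,255,210,6,0)
E
```

```text
t 25.0 pos [ 538.62 -263.17  239.85] rpy [-3.14 -0.    1.04] F [-0.04  0.13  0.1 ] w 26.2 
 offset now-axes [-0.12  0.23 29.35] twist deg -0.03764802967125232
target [ 538.76 -263.39    0.  ]
```

View pics/o11.png

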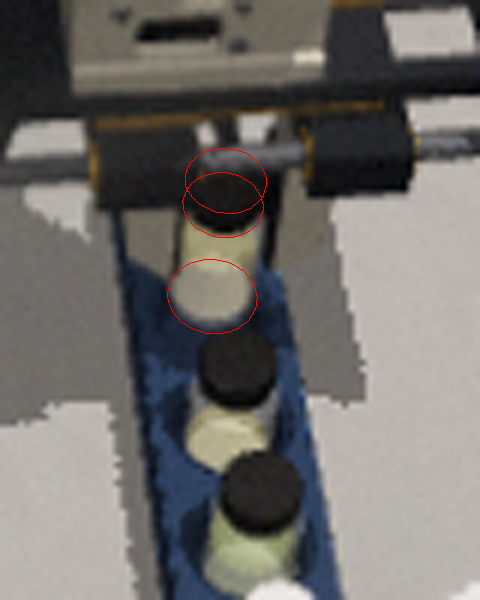

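The vial is aligned over pocket 3, with its bottom near (212,295). I lower it.

Emit:
play_rows([
  {"offset": [0, 0, 0.006], "twist": 0},
  {"offset": [0, 0, 0.007], "twist": 0},
  {"offset": [0, 0, 0.007], "twist": 0},
  {"offset": [0, 0, 0.004], "twist": 0},
  {"offset": [0, 0, 0.001], "twist": 0},
])

```text
time: 25.55
tool_pos: [538.8, -263.4, 215.6]
tcp_rot: [-3.14, -0.0, 1.045]
contact_force: [0.8, 0.6, -1.2]
grip_width: 26.1
```

Emit:
play_rows([
  {"offset": [0, 0, 0.002], "twist": 0},
  {"offset": [0, 0, 0.001], "twist": 0},
  {"offset": [0, 0, 0], "twist": 0},
])

```text
time: 25.85
tool_pos: [539.0, -263.5, 213.4]
tcp_rot: [3.141, 0.0, 1.045]
contact_force: [-0.7, 1.3, -0.2]
grip_width: 26.4
```

Emit:
play_rows([
  {"offset": [0, 0, 0.001], "twist": 0},
  {"offset": [0, 0, 0.0005], "twist": 0},
  {"offset": [0, 0, 0], "twist": 0},
])

```text
time: 26.15
tool_pos: [539.0, -263.4, 211.9]
tcp_rot: [3.142, 0.0, 1.045]
contact_force: [0.1, -0.2, 0.5]
grip_width: 26.0
```

Emit:
play_rows([
  {"offset": [0, 0, 0.001], "twist": 0},
  {"offset": [0, 0, 0], "twist": 0},
])

```text
time: 26.35
tool_pos: [538.9, -263.5, 210.8]
tcp_rot: [-3.142, 0.0, 1.045]
contact_force: [-0.4, -0.2, -0.2]
grip_width: 26.1
```

Emit:
play_rows([
  {"offset": [0, 0, 0.001], "twist": 0},
  {"offset": [0, 0, 0], "twist": 0},
])

```text
time: 26.55
tool_pos: [539.0, -263.4, 210.4]
tcp_rot: [3.141, 0.0, 1.045]
contact_force: [-0.8, 0.6, 4.1]
grip_width: 26.0
```

Contact at 210.4. I release.

Emit:
play_rows([
  {"offset": [0, 0, -0.0005], "twist": 0},
  {"offset": [0, 0, 0], "twist": 0},
])

```text
time: 26.75
tool_pos: [539.0, -263.5, 210.4]
tcp_rot: [3.141, 0.0, 1.045]
contact_force: [-0.6, 0.3, 2.1]
grip_width: 26.1
```

Emit:
play_rows([
  {"offset": [0, 0, 0], "twist": 0},
  {"offset": [0, 0, 0], "twist": 0},
  {"offset": [0, 0, 0], "twist": 0},
  {"offset": [0, 0, 0], "twist": 0},
], jaw=110)

```text
time: 27.15
tool_pos: [539.0, -263.4, 210.2]
tcp_rot: [-3.141, 0.0, 1.045]
contact_force: [0.4, 0.0, -0.6]
grip_width: 50.7
```

Emit:
play_rows([
  {"offset": [0, 0, -0.01], "twist": 0},
  {"offset": [0, 0, -0.02], "twist": 0},
  {"offset": [0, 0, -0.03], "twist": 0},
  {"offset": [0, 0, -0.03], "twist": 0},
  {"offset": [0, 0, -0.015], "twist": 0},
])

```text
time: 27.65
tool_pos: [539.3, -263.6, 319.1]
tcp_rot: [3.137, 0.0, 1.045]
contact_force: [0.4, 0.0, 0.1]
grip_width: 52.6
```

```bash
python3 t.py b4 125
python3 - <<'E'
from plant import viewer
import cv2
im=viewer.capture("scene")[210:350,230:350];cv2.imwrite(f"pics/s12.png",cv2.resize(im[:,:,::-1],None,fx=4,fy=4,interpolation=cv2.INTER_CUBIC))
E
```

```text
t 27.65 pos [ 539.33 -263.64  319.09] rpy [3.14 0.   1.05] F [0.42 0.05 0.06] w 52.6 
 offset now-axes [265.73 -46.63  35.09] twist deg 40.88723464712261
target [632.31 -10.38   0.  ]
```

View pics/s12.png

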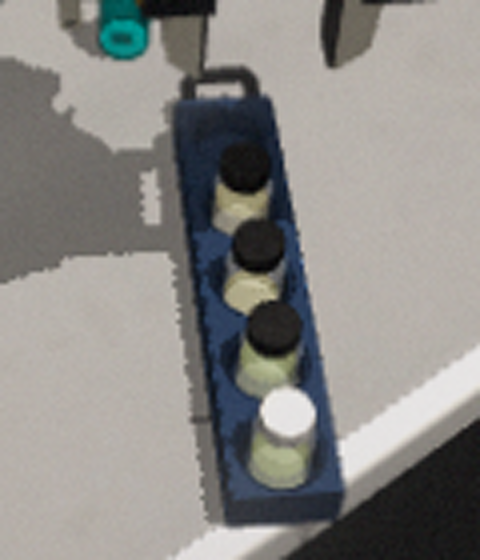

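Three are in place. Now vial 4.

Emit:
play_rows([
  {"offset": [0.015, -0.0026, 0], "twist": 0},
  {"offset": [0.027, -0.0047, 0], "twist": 0},
  {"offset": [0.04, -0.007, 0], "twist": 0},
  {"offset": [0.041, -0.0072, 0], "twist": 0},
  {"offset": [0.041, -0.0072, 0], "twist": 0},
])

```text
time: 28.2
tool_pos: [596.5, -104.7, 313.8]
tcp_rot: [-3.139, 0.0, 1.045]
contact_force: [0.7, -0.2, -0.3]
grip_width: 51.8
```

Emit:
play_rows([
  {"offset": [0.04, -0.007, 0], "twist": 0},
  {"offset": [0.033, -0.0058, 0], "twist": 0},
  {"offset": [0.02, -0.0036, 0], "twist": 0},
  {"offset": [0.0087, -0.0015, 0], "twist": 0},
  {"offset": [0, 0, 0.01], "twist": 5},
])

```text
time: 28.7
tool_pos: [632.2, -8.3, 305.3]
tcp_rot: [3.141, -0.0, 0.959]
contact_force: [0.5, -0.2, 0.5]
grip_width: 52.0
```

Emit:
play_rows([
  {"offset": [0, 0, 0.01], "twist": 8.2},
  {"offset": [0, 0, 0.01], "twist": 8.2},
  {"offset": [0, 0, 0.01], "twist": 8.2},
  {"offset": [0, 0, 0], "twist": 7.3},
  {"offset": [0, 0, 0], "twist": 4},
])

```text
time: 29.2
tool_pos: [631.4, -10.5, 273.8]
tcp_rot: [-3.14, 0.003, 0.326]
contact_force: [0.9, 0.5, 0.3]
grip_width: 52.1
```

Emit:
play_rows([
  {"offset": [0, 0, 0], "twist": 0},
  {"offset": [0, 0, 0], "twist": 0},
])

```text
time: 29.4
tool_pos: [631.7, -10.4, 274.8]
tcp_rot: [-3.141, 0.001, 0.333]
contact_force: [-0.5, 0.6, 0.7]
grip_width: 52.3
```

```bash
python3 t.py b4 51.5
```

```text
t 29.4 pos [631.71 -10.4  274.75] rpy [-3.14  0.    0.33] F [-0.48  0.6   0.67] w 52.3 
 offset now-axes [ 0.57  0.18 64.25] twist deg 0.07649206048173111
target [632.31 -10.38   0.  ]
```

Emit:
play_rows([
  {"offset": [0, 0, 0.012], "twist": 0},
  {"offset": [0, 0, 0.018], "twist": 0},
  {"offset": [0, 0, 0.018], "twist": 0},
  {"offset": [0, 0, 0.011], "twist": 0},
  {"offset": [0, 0, 0.0055], "twist": 0},
])

```text
time: 29.9
tool_pos: [631.5, -10.2, 209.0]
tcp_rot: [-3.141, 0.002, 0.332]
contact_force: [0.1, 0.5, 0.4]
grip_width: 52.2
```

Emit:
play_rows([
  {"offset": [0, 0, 0], "twist": 0},
  {"offset": [0, 0, 0], "twist": 0},
  {"offset": [0, 0, 0], "twist": 0},
])

```text
time: 30.2
tool_pos: [632.3, -10.2, 211.7]
tcp_rot: [3.141, -0.001, 0.332]
contact_force: [0.6, -0.2, -0.2]
grip_width: 52.1
```

```bash
python3 t.py b4 51.5
```

```text
t 30.2 pos [632.28 -10.24 211.73] rpy [ 3.14 -0.    0.33] F [ 0.55 -0.18 -0.19] w 52.1 
 offset now-axes [-0.01  0.15  1.23] twist deg -0.004452659442329748
target [632.31 -10.38   0.  ]
```

Emit:
play_rows([
  {"offset": [0, 0, 0.0008], "twist": 0},
  {"offset": [0, 0, 0], "twist": 0},
  {"offset": [0, 0, 0], "twist": 0},
  {"offset": [0, 0, 0], "twist": 0},
  {"offset": [0, 0, 0], "twist": 0},
], jaw=255)

```text
time: 30.7
tool_pos: [632.0, -10.2, 210.1]
tcp_rot: [3.141, -0.0, 0.331]
contact_force: [0.8, 0.6, 0.8]
grip_width: 26.2
```

Emit:
play_rows([
  {"offset": [0, 0, 0], "twist": 0},
  {"offset": [0, 0, -0.004], "twist": 0},
  {"offset": [0, 0, -0.01], "twist": 0},
  {"offset": [0, 0, -0.015], "twist": 0},
  {"offset": [0, 0, -0.02], "twist": 0},
])

```text
time: 31.2
tool_pos: [631.9, -10.2, 260.0]
tcp_rot: [-3.141, 0.001, 0.331]
contact_force: [0.4, -0.1, 0.2]
grip_width: 25.8
```

Emit:
play_rows([
  {"offset": [0, 0, -0.02], "twist": 0},
  {"offset": [0, 0, -0.015], "twist": 0},
  {"offset": [0, 0, -0.008], "twist": 0},
  {"offset": [0, 0, 0], "twist": 0},
  {"offset": [0, 0, 0], "twist": 0},
])

```text
time: 31.7
tool_pos: [631.8, -10.2, 301.9]
tcp_rot: [-3.142, 0.0, 0.331]
contact_force: [0.1, 0.3, -0.7]
grip_width: 26.4
```

```bash
python3 t.py a4 150
python3 - <<'E'
from plant import viewer
import cv2
im=viewer.capture("scene")[90:240,180:310];cv2.imwrite(f"pics/s13.png",cv2.resize(im[:,:,::-1],None,fx=4,fy=4,interpolation=cv2.INTER_CUBIC))
E
```

```text
t 31.7 pos [631.78 -10.2  301.89] rpy [-3.14  0.    0.33] F [ 0.13  0.34 -0.66] w 26.4 
 offset now-axes [-138.58  181.66   -7.11] twist deg -40.890115312910346
target [ 559.84 -227.06    0.  ]
```

View pics/s13.png

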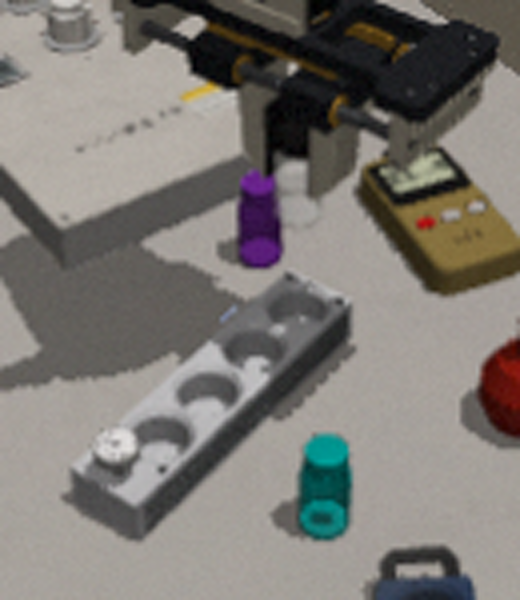

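All wells are empty and vial 4 is held. Moving to pocket 4.

Emit:
play_rows([
  {"offset": [-0.007, 0.009, 0], "twist": 0},
  {"offset": [-0.013, 0.017, 0], "twist": 0},
  {"offset": [-0.019, 0.025, 0], "twist": 0},
  {"offset": [-0.02, 0.026, 0], "twist": 0},
  {"offset": [-0.02, 0.026, 0], "twist": 0},
])

```text
time: 32.25
tool_pos: [589.9, -135.0, 301.3]
tcp_rot: [-3.141, 0.001, 0.332]
contact_force: [0.5, 0.0, -0.8]
grip_width: 25.9
```

Emit:
play_rows([
  {"offset": [-0.02, 0.026, 0], "twist": 0},
  {"offset": [-0.019, 0.025, 0], "twist": 0},
  {"offset": [-0.014, 0.0185, 0], "twist": 0},
  {"offset": [-0.0066, 0.0092, 0], "twist": 0},
  {"offset": [0, 0, 0], "twist": -5},
])

```text
time: 32.75
tool_pos: [559.2, -229.0, 301.5]
tcp_rot: [-3.141, 0.001, 0.417]
contact_force: [-0.4, -0.2, -0.8]
grip_width: 26.1
```

Emit:
play_rows([
  {"offset": [0, 0, 0], "twist": -8.2},
  {"offset": [0, 0, 0], "twist": -8.2},
  {"offset": [0, 0, 0], "twist": -8.2},
  {"offset": [0, 0, 0], "twist": -7.3},
  {"offset": [0, 0, 0], "twist": -4},
])

```text
time: 33.25
tool_pos: [560.0, -226.8, 301.5]
tcp_rot: [-3.141, -0.0, 1.05]
contact_force: [0.3, -0.9, -1.0]
grip_width: 25.7
```

Emit:
play_rows([
  {"offset": [0, 0, 0], "twist": 0},
  {"offset": [0, 0, 0], "twist": 0},
])

```text
time: 33.45
tool_pos: [560.0, -226.9, 301.7]
tcp_rot: [-3.141, -0.0, 1.043]
contact_force: [0.5, -0.4, -1.0]
grip_width: 26.0
```

```bash
python3 t.py a4 82
```

```text
t 33.45 pos [ 560.   -226.92  301.73] rpy [-3.14 -0.    1.04] F [ 0.53 -0.42 -0.99] w 26.0 
 offset now-axes [-0.2  -0.07 60.73] twist deg -0.08961457346233695
target [ 559.84 -227.06    0.  ]
```

Emit:
play_rows([
  {"offset": [0, 0, 0.014], "twist": 0},
  {"offset": [0, 0, 0.02], "twist": 0},
  {"offset": [0, 0, 0.017], "twist": 0},
  {"offset": [0, 0, 0.01], "twist": 0},
  {"offset": [0, 0, 0], "twist": 0},
])

```text
time: 33.95
tool_pos: [559.7, -226.9, 239.5]
tcp_rot: [-3.139, 0.0, 1.044]
contact_force: [0.6, 0.3, -0.7]
grip_width: 26.2
```

```bash
python3 t.py a4 51.5
python3 - <<'E'
from plant import viewer,status
import cv2
o=status.get_obs()['tool_pos']
im=viewer.capture("scene")[200:300,250:330];cv2.imwrite(f"pics/s14.png",cv2.resize(im[:,:,::-1],None,fx=6,fy=6,interpolation=cv2.INTER_CUBIC))
from chk import *
ov('pics/s14.png','pics/o14.png',o[0],o[1],o[2]-159-45.3,250,200,6,0)
E
```

```text
t 33.95 pos [ 559.67 -226.89  239.55] rpy [-3.14  0.    1.04] F [ 0.65  0.34 -0.65] w 26.2 
 offset now-axes [-0.06  0.23 29.05] twist deg -0.03583495602112623
target [ 559.84 -227.06    0.  ]
```

View pics/o14.png

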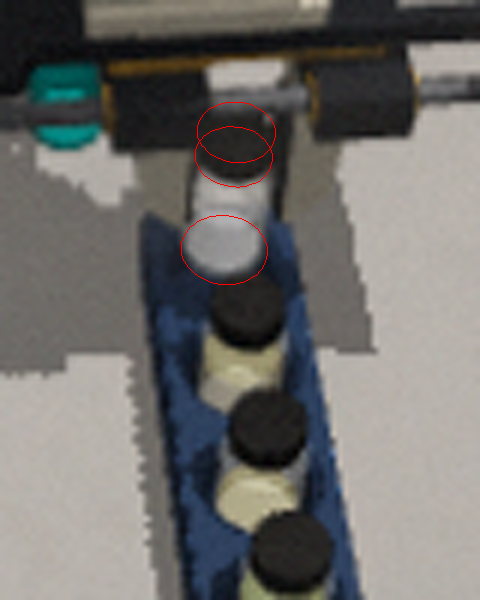

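The vial is over pocket 4. I lower it.

Emit:
play_rows([
  {"offset": [0, 0, 0.006], "twist": 0},
  {"offset": [0, 0, 0.007], "twist": 0},
  {"offset": [0, 0, 0.007], "twist": 0},
  {"offset": [0, 0, 0.004], "twist": 0},
  {"offset": [0, 0, 0.001], "twist": 0},
])

```text
time: 34.5
tool_pos: [559.8, -227.1, 215.3]
tcp_rot: [-3.14, 0.0, 1.045]
contact_force: [0.1, 0.2, -0.5]
grip_width: 25.7
```

Emit:
play_rows([
  {"offset": [0, 0, 0.002], "twist": 0},
  {"offset": [0, 0, 0.001], "twist": 0},
  {"offset": [0, 0, 0], "twist": 0},
])

```text
time: 34.8
tool_pos: [560.0, -227.2, 213.1]
tcp_rot: [3.141, 0.0, 1.045]
contact_force: [-0.6, 0.2, 0.3]
grip_width: 26.0
```

Emit:
play_rows([
  {"offset": [0, 0, 0.001], "twist": 0},
  {"offset": [0, 0, 0.0005], "twist": 0},
  {"offset": [0, 0, 0], "twist": 0},
])

```text
time: 35.1
tool_pos: [560.0, -227.1, 211.6]
tcp_rot: [3.142, 0.0, 1.045]
contact_force: [-0.3, 0.3, -0.7]
grip_width: 26.0
```

Emit:
play_rows([
  {"offset": [0, 0, 0.001], "twist": 0},
  {"offset": [0, 0, 0], "twist": 0},
])

```text
time: 35.3
tool_pos: [560.0, -227.1, 210.4]
tcp_rot: [-3.141, 0.0, 1.045]
contact_force: [0.1, -0.2, -0.3]
grip_width: 25.7
```

Emit:
play_rows([
  {"offset": [0, 0, 0.001], "twist": 0},
  {"offset": [0, 0, 0], "twist": 0},
])

```text
time: 35.5
tool_pos: [560.1, -227.1, 210.1]
tcp_rot: [3.141, 0.0, 1.045]
contact_force: [-1.1, 1.0, 4.4]
grip_width: 26.3
```

Contact at 210.1. I release, rise, and back off toward the base for a clear look.

Emit:
play_rows([
  {"offset": [0, 0, -0.0005], "twist": 0},
  {"offset": [0, 0, 0], "twist": 0},
])

```text
time: 35.7
tool_pos: [560.1, -227.2, 210.1]
tcp_rot: [3.141, 0.0, 1.045]
contact_force: [0.4, -0.1, 2.1]
grip_width: 25.6
```

Emit:
play_rows([
  {"offset": [0, 0, 0], "twist": 0},
  {"offset": [0, 0, 0], "twist": 0},
  {"offset": [0, 0, 0], "twist": 0},
  {"offset": [0, 0, 0], "twist": 0},
], jaw=110)

```text
time: 36.1
tool_pos: [560.0, -227.1, 209.9]
tcp_rot: [-3.141, 0.0, 1.045]
contact_force: [-0.2, 0.3, 0.0]
grip_width: 51.0
```

Emit:
play_rows([
  {"offset": [0, 0, -0.01], "twist": 0},
  {"offset": [0, 0, -0.02], "twist": 0},
  {"offset": [0, 0, -0.035], "twist": 0},
  {"offset": [0, 0, -0.04], "twist": 0},
  {"offset": [0, 0, -0.04], "twist": 0},
])

```text
time: 36.6
tool_pos: [559.8, -227.0, 357.2]
tcp_rot: [3.141, 0.0, 1.045]
contact_force: [0.9, -0.6, -0.2]
grip_width: 52.1
```

Emit:
play_rows([
  {"offset": [0, -0.02, -0.03], "twist": 0},
  {"offset": [0.01, -0.04, -0.01], "twist": 0},
  {"offset": [0.02, -0.042, 0], "twist": 0},
  {"offset": [0.02, -0.042, 0], "twist": 0},
  {"offset": [0.02, -0.03, 0], "twist": 0},
])

```text
time: 37.1
tool_pos: [442.5, -77.6, 395.9]
tcp_rot: [3.141, -0.0, 1.045]
contact_force: [0.4, 0.9, -0.4]
grip_width: 52.1
```

Emit:
play_rows([
  {"offset": [0.02, -0.03, 0], "twist": 0},
  {"offset": [0.01, -0.01, 0], "twist": 0},
  {"offset": [0, 0, 0], "twist": 0},
  {"offset": [0, 0, 0], "twist": 0},
])

```text
time: 37.5
tool_pos: [425.7, -33.7, 395.5]
tcp_rot: [3.14, 0.0, 1.046]
contact_force: [0.1, -0.8, 0.5]
grip_width: 52.2
```

Run:
```python
from plant import viewer,status
import cv2
for n in("scene","top"):
    im=viewer.capture(n)[:,:,::-1];cv2.imwrite(f"pics/{n}15r.png",im)
    cv2.imwrite(f"pics/{n}15.png",cv2.resize(im,(800,600),interpolation=cv2.INTER_CUBIC))
print(status.get_obs()['tool_pos'])
```

```text
[425.79907203 -34.22895452 395.10050745]
```

View pics/scene15.png

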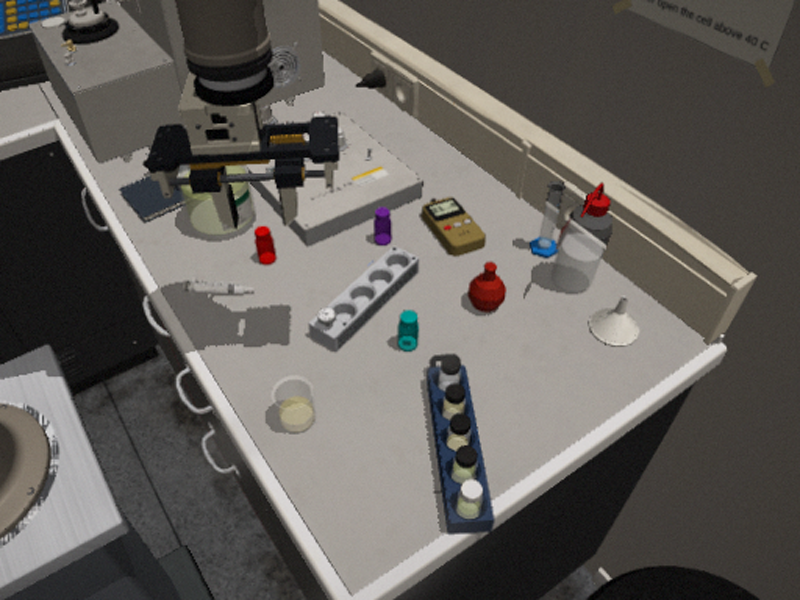

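View pics/top15.png

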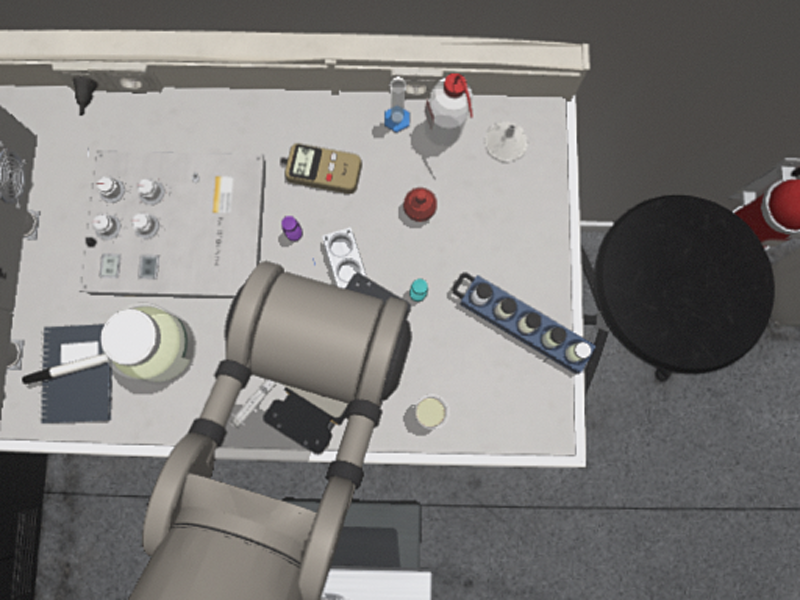

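All five vials stand upright in line in the carrier. The clear one from well 4 is next to the handle at (450,370), and the check vial is unmoved at (470,495). The bulb (487,290) and beaker (295,405) are at the same pixels as at the start, and the arm is clear. I'm handing in.

```bash
python3 -c "
from plant import ticket
print(ticket.close_job())"
```

```text
the job is handed in; nothing more can be done
None
```

I moved all four black-capped vials from the cold block to the carrier, keeping their order. The vial from the thermometer well stands next to the check vial, and the one from the last well stands beside the handle. Each went straight from its well to its own pocket. I lowered each one until I felt the pocket floor, at the same tool height as at pickup (210.1–211.0 mm), before opening the jaws.

**Last checks:** The final pictures show the four vials upright in line, all wells empty, and the check vial, bulb and beaker at the same pixels as at the start. The gripper was clear of everything, and about 38 s of the 102 s had passed. I judged the end positions by eye in these pictures and did not measure them again. The job system gives no verdict.

**Disagreements:** The two cameras differed by about 1–1.5 mm on the block's position, so I used the average. The gripper read about 26 mm closed on the 28 mm vials, but every grip held.

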